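# Put the bridge blanks away in the lidded box

## Robot

A 6-joint arm with a two-finger parallel gripper is mounted at the origin on the work surface. World frame = base frame: x ahead of the robot, y to its left, z up, the work surface at z = 0. Lengths are in m, angles in rad, forces in N, time in s.
With the tool pointing down it reaches from about 0.4 to 0.825 m from the base axis. Payload 7 kg.
Tool frame: the origin (TCP) lies on the mounting face of the last link; the fingertips stand 178 mm ahead of it and the grasp point (between the pads) lies 159 mm ahead of it; z points along the fingers, y is the direction in which the jaws open and shut (so a half turn about z gives the same grasp; the last joint's range is limited). The gripper opens to 88 mm and grips with 3 to 60 N. Pads are 19 mm wide; open, the fingers measure 130 mm over their backs; the gripper's body (78 mm by 193 mm) begins 47 mm behind the grasp point.
Start: joints at [-0.91, 0.359, 0.012, 0, -1.224, -0.288], TCP at [0.246, -0.629, 0.405] pointing down, gripper open.
Joint ranges: [-3.07, 3.07], [-1.43, 2.12], [-1.02, 1.25], [-3.03, 1.67], [-3.05, -0], [-3.03, 3.03]. Speed limits (rad/s): [2.39, 2.39, 3.01, 3.14, 3.14, 3.14].

## Interface

Orientations are given as [roll, pitch, yaw] about the fixed x, y, z axes, in that order (R = Rz(yaw) Ry(pitch) Rx(roll)).
In Python, from station import * gives the robot as it stands.
- The arm moves only by the tool arm_command, never from a script. Its argument "targets" is a list of rows, each a list of 3 entries, a list of its own where there are three numbers: the turn, a rotation vector about the world's x, y, z in rad, then the shift along the world's x, y, z in mm, then the closure, from 0 (fully open) to 1 (shut). In form: [[[wx, wy, wz], [tx, ty, tz], fingers], ...]. A call has 1 to 8 rows; each row shifts and turns the commanded pose from where the row before left it; what a row does not reach is not made up. A row lasts 1/10 s, in which the tool goes at most 50 mm and 8.59 degrees, less where a joint would pass 70% of its speed; a pose out of reach is approached as far as the arm can. A call with a gripper value outside its range is refused whole. The fingers move at their own pace and stop on an object; "squeeze" is the grip in N (left out, the last holds). Time passes only in rows, so rows that do not move let the fingers close. It gives the time, the measured TCP pose, the force and the opening at its end, in the units of the state.
- get_state(): the state, without advancing time (a new reading comes with each control period).
- grab_frame(name): name is "scene" or "top"; returns (picture, depth): 420x560x3 uint8, red, green, blue; 420x560 float32, m along the optical axis (not along the pixel's ray), 0 where there is no reading.
- camera_params(name): a dict with "mtx" (3x3 intrinsics, pixels), "eye" and "orientation" of the camera in the world. Camera axes: x right, y down, z forward; pixel columns grow to the right and rows downward; lengths in m; the calibration is good to about 2 mm. A picture is of the moment at which its call begins. camera_params takes no time and is no camera call.
- job_done(): hands the job in, once; it reports no verdict.
The state is a dict: "t": time; "q": joint angles; "qd": joint speeds; "joint_efforts": joint torques, N m; "eef_pos": TCP position; "ee_rot": TCP orientation; "force": force on the tool from outside, world axes, zero at the start; "moment": the same for the moment, N m; "width": finger opening in m.
Only numpy, scipy, OpenCV 4.12 (cv2) and the standard library are available. Lean on these libraries where they do the work, as an engineer would, in place of code of your own. Each camera call takes 0.05 s, during which the arm holds its last target.

## Task

Lift the lid of the wooden box to about 75 degrees, let go of it and see that it stays up by itself. Then put every bridge blank from the raised board flat into the box: they are too thin to be picked up where they lie, so slide each one out over an edge of the board and take it by the overhanging end, rather than lifting it off the middle of the board. When all are in, close the lid fully, never letting it slam, and leave the other things on the bench where they are.

Things in the scene. Friction and masses are not known exactly. Their poses are not given: they have to be found in the camera images.
- board: fixed raised plywood board, 240 (x) x 380 (y) x 50 mm high, its flat top 50 mm above the bench; the origin is the centre of its underside; its -x edge faces the robot, with 50 mm of free height under whatever overhangs it
- blank_a: loose bridge blank, a flat thin rectangle of very dark brown rosewood, 90 (x) x 40 (y) x 3 mm, 11 to 17 g, may be absent; origin at the centre of its underside, x along its length. It lies flat on the board (which side is to the robot does not matter); wood slides on wood with a friction of about 0.6, and fingertips pressed on it drag it along
- blank_b: loose bridge blank, a flat thin rectangle of red-brown mahogany, 90 (x) x 40 (y) x 3 mm, 11 to 17 g, may be absent; origin at the centre of its underside, x along its length. It lies flat on the board (which side is to the robot does not matter); wood slides on wood with a friction of about 0.6, and fingertips pressed on it drag it along
- blank_c: loose bridge blank, a flat thin rectangle of pale cream maple, 90 (x) x 40 (y) x 3 mm, 11 to 17 g, may be absent; origin at the centre of its underside, x along its length. It lies flat on the board (which side is to the robot does not matter); wood slides on wood with a friction of about 0.6, and fingertips pressed on it drag it along
- blank_d: loose bridge blank, a flat thin rectangle of mid-brown walnut, 90 (x) x 40 (y) x 3 mm, 11 to 17 g, may be absent; origin at the centre of its underside, x along its length. It lies flat on the board (which side is to the robot does not matter); wood slides on wood with a friction of about 0.6, and fingertips pressed on it drag it along
- box: fixed dark wooden box, outside 190 (x) x 160 (y) x 50 mm high, walls and floor 5 mm, inside 180 x 150 mm; origin at the centre of its underside; the lid's hinge is on its +x side, the lid's pull tab on its -x side, towards the robot
- lid (a joint): angle of the box lid in rad: 0 closed, 1.57 upright, stops at 1.8. The lid is 190 x 160 x 8 mm of wood and brass, about 0.35 kg, hinged along the box's y axis on the far top rim; the worn friction hinge holds it still when it stands steeper than about 1.05 rad, but at 0.6 rad or less it may fall shut (its weight varies)
- lid_hinge (a point): point on the lid's hinge axis, in the middle of the box's far top rim, 50.5 mm above the bench, 95 mm in +x of the box's centre (box frame)
- lid_tab (a point): grip point of the brass pull tab that sticks out from the middle of the lid's front edge, in the lid's plane: 34 mm long, 26 mm wide (box y), 10 mm thick. The point is 212 mm from the hinge axis, 5 mm above the lid's underside, 22 mm out from the lid's edge, 12 mm short of the tab's end; it moves with the lid. Pinched across its width, the tab turns in fingers that stay pointing down
- weight: bystander: round brass weight with a knob, 52 mm across, 55 mm tall, standing on the rear of the board; origin at its underside
- sander: bystander: cork sanding block 45 x 100 x 32 mm on the rear of the board; origin at its underside
- glue: bystander: yellow glue bottle, 60 mm across, 120 mm tall, standing on the bench to the right of the board; origin at its underside
- jar: bystander: amber glass jar, 68 mm across, 85 mm tall, on the bench beyond the box and board; origin at its underside
- hammer: bystander: hammer 260 mm long lying on the bench to the left of the box; origin at the middle of its length
- driver: bystander: orange-handled screwdriver 180 mm long, 26 mm thick, lying on the bench in front; origin at the middle of its length
- tape: bystander: cream roll of tape, 84 mm across, 24 mm tall, flat on the bench to the right of the board; origin at its underside

How it is judged:
On the way, in this order (a step that is already met when the one before it is completed fails the run):
1. the lid stands at 1.1 to 1.5 rad, untouched and still, for a second (value of joint lid between 1.1 and 1.5 rad and contact force between lid and anything else below 0.1 N and velocity of joint lid between -0.05 and 0.05 rad/s), for 1 s.
2. every blank lies in the box, let go, with the lid still open (x of blank_a in the frame of box between -0.075 and 0.075 m and y of blank_a in the frame of box between -0.06 and 0.06 m and z of blank_a in the frame of box between 0 and 0.03 m and angle between each of blank_a, blank_b, blank_c, blank_d's own z axis and vertical below 0.3 rad and contact force between the fingers and blank_a below 0.1 N and x of blank_b in the frame of box between -0.075 and 0.075 m and y of blank_b in the frame of box between -0.06 and 0.06 m and z of blank_b in the frame of box between 0 and 0.03 m and contact force between the fingers and blank_b below 0.1 N and x of blank_c in the frame of box between -0.075 and 0.075 m and y of blank_c in the frame of box between -0.06 and 0.06 m and z of blank_c in the frame of box between 0 and 0.03 m and contact force between the fingers and blank_c below 0.1 N and x of blank_d in the frame of box between -0.075 and 0.075 m and y of blank_d in the frame of box between -0.06 and 0.06 m and z of blank_d in the frame of box between 0 and 0.03 m and contact force between the fingers and blank_d below 0.1 N and value of joint lid above 0.6 rad), for 0.2 s.
At the end, for the whole second after the job is handed in: every blank present lies flat (within 0.3 rad) and at rest in the box, its centre within 75 mm of the box's centre along the box's x axis and 60 mm along its y axis and under 30 mm above the box's underside, and the lid is closed to within 0.05 rad (x of blank_a in the frame of box between -0.075 and 0.075 m and y of blank_a in the frame of box between -0.06 and 0.06 m and z of blank_a in the frame of box between 0 and 0.03 m and angle between each of blank_a, blank_b, blank_c, blank_d's own z axis and vertical below 0.3 rad and linear speed of each of blank_a, blank_b, blank_c, blank_d below 0.02 m/s and x of blank_b in the frame of box between -0.075 and 0.075 m and y of blank_b in the frame of box between -0.06 and 0.06 m and z of blank_b in the frame of box between 0 and 0.03 m and x of blank_c in the frame of box between -0.075 and 0.075 m and y of blank_c in the frame of box between -0.06 and 0.06 m and z of blank_c in the frame of box between 0 and 0.03 m and x of blank_d in the frame of box between -0.075 and 0.075 m and y of blank_d in the frame of box between -0.06 and 0.06 m and z of blank_d in the frame of box between 0 and 0.03 m and value of joint lid below 0.05 rad); the robot touches nothing.
It fails at once if a blank is lifted off the middle of the board: held by the fingers 15 to 40 mm above the board's top with its centre more than 47 mm inside all the board's edges ((z of blank_a in the frame of board between 0.065 and 0.09 m and contact force between the fingers and blank_a above 0.5 N and x of blank_a in the frame of board between -0.073 and 0.073 m and y of blank_a in the frame of board between -0.143 and 0.143 m) or (z of blank_b in the frame of board between 0.065 and 0.09 m and contact force between the fingers and blank_b above 0.5 N and x of blank_b in the frame of board between -0.073 and 0.073 m and y of blank_b in the frame of board between -0.143 and 0.143 m) or (z of blank_c in the frame of board between 0.065 and 0.09 m and contact force between the fingers and blank_c above 0.5 N and x of blank_c in the frame of board between -0.073 and 0.073 m and y of blank_c in the frame of board between -0.143 and 0.143 m) or (z of blank_d in the frame of board between 0.065 and 0.09 m and contact force between the fingers and blank_d above 0.5 N and x of blank_d in the frame of board between -0.073 and 0.073 m and y of blank_d in the frame of board between -0.143 and 0.143 m)).
It fails at once if the lid slams (closes faster than 3 rad/s) (velocity of joint lid below -3 rad/s).
It fails at once if a bystander is moved more than 30 mm (distance of any of weight, sander, glue, jar, hammer, driver, tape from where it was at the start of the episode above 0.03 m).
Of blank_a, blank_b, blank_c, blank_d only 3 to 4 are there at a start; the rules pass over those that are not, and their reading is None.
At some moment in a run one of blank_a, blank_b, blank_c, blank_d may be knocked a few centimetres aside while the robot is not near it.
It also fails if it takes over 210 s, if anything falls off the work surface, if the arm or the gripper's body presses on something with over 40 N, if the wrist force passes 120 N, or if a joint passes its speed limit or range.

## Working session

There is one attempt and no reset: what is moved stays moved. The work goes in short steps, Python scripts to look and compute and a tool call to move; the robot and the scene stay as the last step left them, time stands still between calls to the robot, and variables do not carry over. Pictures are saved under pics/ and viewed, and the job is handed in when it is done.

Besides the shell and the picture viewer there is one more tool, called after "Emit:" as name(argument=value, ...), one argument or row to a line, values as JSON. arm_command: Moves the arm, as the interface text tells. Its arguments: {"type":"object","properties":{"targets":{"type":"array"},"squeeze":{"type":"number"}},"required":["targets"]}

```bash
ls; mkdir -p pics; python3 - <<'E'
from station import *
import cv2,numpy as np
print(get_state())
for n in("scene","top"):
    p,d=grab_frame(n); cv2.imwrite(f"pics/{n}0.png",p[:,:,::-1]); np.save(f"{n}0.npy",d)
    print(camera_params(n))
E
```

```text
pics
{'t': 0.0, 'q': array([-9.09873625e-01,  3.59384686e-01,  1.10583034e-02, -3.60530833e-04,
       -1.22407692e+00, -2.88116266e-01]), 'qd': array([-0.00117646, -0.00175307, -0.00112008,  0.00195405, -0.00034337,
        0.00174734]), 'joint_efforts': array([-6.37036428e-04, -5.82716954e+01,  2.93052721e+01,  6.99712291e+00,
        6.82882121e-03, -1.67053158e-04]), 'eef_pos': array([ 0.24579683, -0.62844907,  0.40372175]), 'ee_rot': array([ 3.13995560e+00, -1.31711807e-04, -2.76890890e+00]), 'force': array([-0.05950614,  0.184623  ,  0.16191597]), 'moment': array([ 0.0054002 , -0.04063127, -0.03212572]), 'width': 0.08747895774139618}
{'mtx': array([[407.35695978,   0.        , 277.12323611],
       [  0.        , 407.35695978, 214.73758862],
       [  0.        ,   0.        ,   1.        ]]), 'eye': array([0.99106564, 0.75526421, 1.2652734 ]), 'orientation': array([-2.53431323e+00, -2.42320051e-03,  2.66240770e+00])}
{'mtx': array([[476.03233383,   0.        , 275.88540909],
       [  0.        , 476.03233383, 213.34586362],
       [  0.        ,   0.        ,   1.        ]]), 'eye': array([0.52265486, 0.01464634, 1.41940067]), 'orientation': array([-3.09932352, -0.00685691, -1.55265654])}
```

View pics/top0.png

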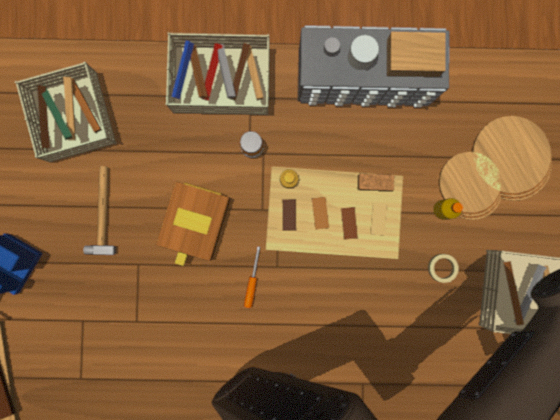

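View pics/scene0.png

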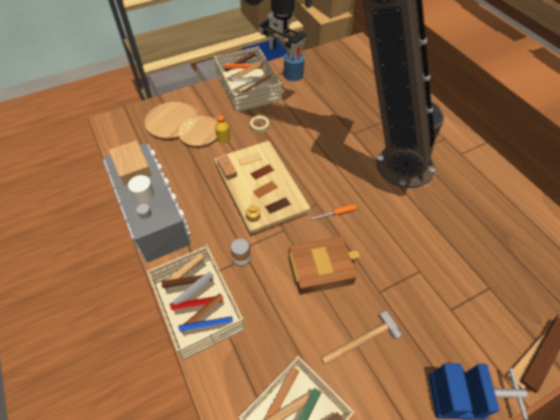

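```bash
cat > h.py <<'E'
from station import *
import cv2,numpy as np
from scipy.spatial.transform import Rotation as R
def cam(n):
    c=camera_params(n); return c["mtx"],np.array(c["eye"]),R.from_euler('xyz',c["orientation"]).as_matrix()
def plane(n,uv,z):
    K,e,M=cam(n); uv=np.atleast_2d(np.array(uv,float))
    r=(M@np.linalg.inv(K)@np.c_[uv,np.ones(len(uv))].T).T
    return e+r*((z-e[2])/r[:,2])[:,None]
def proj(n,P):
    K,e,M=cam(n); q=(K@(M.T@(np.atleast_2d(P)-e).T)).T; return q[:,:2]/q[:,2:]
def pts(n,d):
    K,e,M=cam(n);h,w=d.shape;u,v=np.meshgrid(np.arange(w),np.arange(h))
    r=np.stack([u,v,np.ones_like(u)],-1).reshape(-1,3)@np.linalg.inv(K).T
    return ((r*d.reshape(-1,1))@M.T+e).reshape(h,w,3)
def save(name,p,box=None,s=1):
    if box: x0,y0,x1,y1=box; p=p[y0:y1,x0:x1]
    p=cv2.resize(p,None,fx=s,fy=s,interpolation=cv2.INTER_CUBIC); cv2.imwrite("pics/"+name+".png",p[:,:,::-1])
E
python3 - <<'E'
from h import *
p=cv2.imread("pics/top0.png")[:,:,::-1].copy();d=np.load("top0.npy")
save("z0",p,(150,150,420,280),2.9)
P=pts("top",d)
for uv in[(195,200),(180,259),(300,240),(289,214),(349,222),(379,219),(252,296),(289,178),(376,182),(450,208),(252,143)]:
    print(uv,P[uv[1],uv[0]].round(4),p[uv[1],uv[0]])
# box / board outlines by height
for lo,hi,nm in((0.03,0.075,'any'),):
    m=((P[:,:,2]>lo)&(P[:,:,2]<hi)&(d>0)).astype(np.uint8)
    for c in cv2.findContours(m,0,2)[0]:
        if cv2.contourArea(c)>1500:
            r=cv2.minAreaRect(c);print(r); b=cv2.boxPoints(r);print(b.round(1).tolist())
E
```

```text
(195, 200) [0.6143 0.2384 0.0589] [167 103  49]
(180, 259) [0.4455 0.2764 0.0609] [206 180  62]
(300, 240) [ 0.5054 -0.0643  0.0508] [204 168 108]
(289, 214) [ 0.5793 -0.0313  0.0568] [100  69  48]
(349, 222) [ 0.5595 -0.2034  0.0579] [127  75  47]
(379, 219) [ 0.5698 -0.2902  0.0542] [210 178 112]
(252, 296) [0.3391 0.0715 0.0189] [172  81   0]
(289, 178) [ 0.6768 -0.0278  0.1084] [207 171  65]
(376, 182) [ 0.6727 -0.2737  0.0861] [159 111  70]
(450, 208) [ 0.602  -0.4751  0.1066] [143 113   9]
(252, 143) [0.7759 0.0773 0.0894] [184 180 174]
((190.78919982910156, 225.93515014648438), (57.05266189575195, 80.43248748779297), 17.10272979736328)
[[151.6999969482422, 256.0], [175.39999389648438, 179.10000610351562], [229.89999389648438, 195.89999389648438], [206.1999969482422, 272.79998779296875]]
((333.9513854980469, 212.3553924560547), (132.2356719970703, 83.28688049316406), 4.037710666656494)
[[265.1000061035156, 249.1999969482422], [270.8999938964844, 166.1999969482422], [402.79998779296875, 175.5], [397.0, 258.6000061035156]]
```

View pics/z0.png

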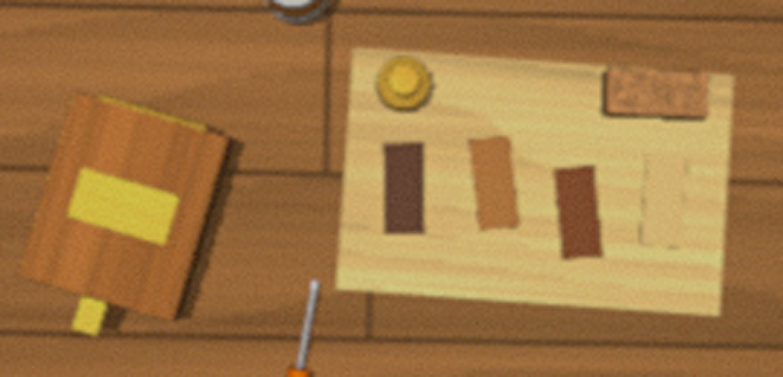

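```bash
cat >> h.py <<'E'
def rect(n,m,z,box=None):
    # largest contour of mask -> centre, size, angle on plane z
    m=m.astype(np.uint8)
    if box:
        k=np.zeros_like(m);x0,y0,x1,y1=box;k[y0:y1,x0:x1]=1;m=m*k
    cs=[c for c in cv2.findContours(m,0,2)[0] if cv2.contourArea(c)>40]
    out=[]
    for c in sorted(cs,key=cv2.contourArea,reverse=True):
        q=plane(n,c[:,0,:],z)[:,:2]
        (cx,cy),(w,h),a=cv2.minAreaRect((q*1000).astype(np.float32))
        if w<h: w,h,a=h,w,a-90   # a= direction of long side
        a=(a+90)%180-90
        out.append((round(cx,1),round(cy,1),round(w,1),round(h,1),round(a,1),c[:,0,:].mean(0).round().tolist()))
    return out
E
python3 - <<'E'
from h import *
p=cv2.imread("pics/top0.png");hsv=cv2.cvtColor(p,cv2.COLOR_BGR2HSV);H,S,V=[hsv[:,:,i].astype(int) for i in range(3)]
for uv in[(289,214),(320,212),(349,222),(379,219),(365,215),(300,240),(335,215),(192,220),(180,258),(176,200)]:print(uv,hsv[uv[1],uv[0]])
bx=(270,190,400,245)
print('nonboard',rect("top",(V<170),.053,bx))
ye=(H>22)&(H<35)&(S>150)&(V>120)
print('yellow',rect("top",ye,.0585,(140,150,245,280)))
z=lambda q:[(150+a/2.9,150+b/2.9) for a,b in q]
print('lid',plane("top",z([(82,95),(233,137),(178,321),(22,275)]),.0585).round(4))
print('board',plane("top",z([(352,48),(733,75),(720,315),(337,289)]),.05).round(4))
print('tab',plane("top",z([(82,298),(107,304),(98,336),(72,328)]),.0605).round(4))
print('maple',plane("top",z([(645,155),(686,157),(680,247),(641,245)]),.053).round(4))
E
```

```text
(289, 214) [ 12 133 100]
(320, 212) [ 14 164 171]
(349, 222) [ 11 161 127]
(379, 219) [ 20 119 210]
(365, 215) [ 19 124 209]
(300, 240) [ 19 120 204]
(335, 215) [ 22 113 207]
(192, 220) [ 26 179 204]
(180, 258) [ 24 176 210]
(176, 200) [ 13 179 168]
nonboard [(578.0, -31.4, 89.1, 40.2, 1.0, [290.0, 221.0]), (557.0, -203.2, 90.9, 41.3, 6.7, [347.0, 224.0]), (605.5, -118.3, 48.2, 37.2, 8.2, [320.0, 205.0])]
yellow [(555.1, 245.5, 99.4, 49.4, 74.4, [193.0, 221.0]), (447.3, 275.8, 33.2, 26.1, -17.0, [181.0, 258.0])]
lid [[0.6629 0.2876 0.0585]
 [0.6241 0.1376 0.0585]
 [0.4421 0.1875 0.0585]
 [0.4844 0.3417 0.0585]]
board [[ 0.7159  0.0218  0.05  ]
 [ 0.6961 -0.3589  0.05  ]
 [ 0.4571 -0.3476  0.05  ]
 [ 0.476   0.0322  0.05  ]]
tab [[0.463  0.2818 0.0605]
 [0.4576 0.2572 0.0605]
 [0.4262 0.2652 0.0605]
 [0.4336 0.2908 0.0605]]
maple [[ 0.6143 -0.2711  0.053 ]
 [ 0.613  -0.3119  0.053 ]
 [ 0.5236 -0.3067  0.053 ]
 [ 0.5249 -0.268   0.053 ]]
```

```bash
python3 - <<'E'
from h import *
d=np.load("top0.npy");P=pts("top",d)
for n in ("top","scene"):
    P=pts(n,np.load(n+"0.npy"))
    m=(abs(P[:,:,2]-.0585)<.006)&(P[:,:,0]>.4)&(P[:,:,0]<.7)&(P[:,:,1]>.12)&(P[:,:,1]<.38)
    q=P[m]; print(n,len(q),np.median(q[:,2]))
    a=np.deg2rad(-15.5);u=np.array([np.cos(a),np.sin(a)]);v=np.array([-u[1],u[0]])
    X=q[:,:2]@u;Y=q[:,:2]@v
    # edges profile
    mid=abs(X-np.median(X))<.06
    print('Y pct',np.percentile(Y[mid],[1,99]),'X', np.percentile(X[abs(Y-np.median(Y))>.03],[1,99]))
    yc=np.percentile(Y[mid],[1,99]).mean();xc=np.percentile(X[abs(Y-np.median(Y))>.03],[1,99]).mean()
    print('centre',xc*u+yc*v)
    t=X<xc-.1; print('tab',t.sum(),np.median(Y[t])-yc,X[t].min()-xc)
    # angle: hull rect w/o tab
    c=q[(X>xc-.096)][:,:2]
    print(cv2.minAreaRect((c*1000).astype(np.float32)))
# lid colour check
p=cv2.imread("pics/top0.png")[:,:,::-1].copy()
c=proj("top",[[.4407,.2699,.06],[.442,.277,.06]]);print(c)
save("z1",p,(150,170,250,280),5.4)
E
```

```text
top 3659 0.05986296561775739
Y pct [0.306334   0.46384001] X [0.37570275 0.5646068 ]
centre [0.55596549 0.24543817]
tab 83 0.00017074175683284842 -0.13020538548765487
((557.1889038085938, 245.44229125976562), (160.9995574951172, 194.1890869140625), 74.3825912475586)
scene 2483 0.0590175903327137
Y pct [0.30683868 0.46547193] X [0.3752847  0.56410027]
centre [0.5558055  0.24659116]
tab 64 0.0013089509874911198 -0.1308376160904579
((556.6742553710938, 245.94432067871094), (163.5757598876953, 195.06275939941406), 73.95883178710938)
[[182.30158781 260.70187591]
 [179.8134094  260.19861862]]
```

View pics/z1.png

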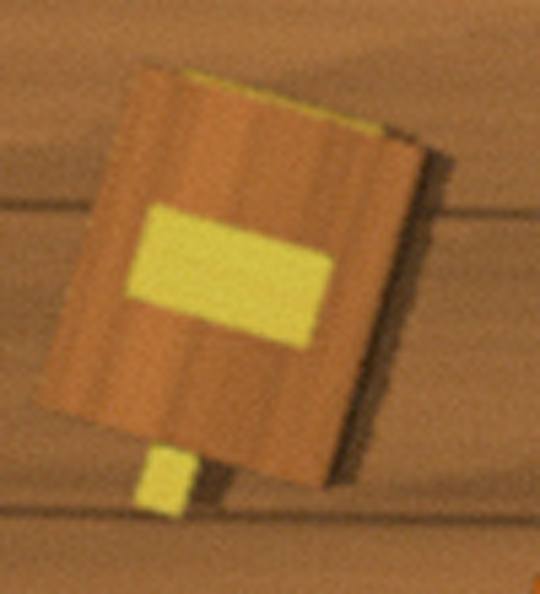

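Emit:
arm_command(
  targets=[
    [[0, 0, 0.125], [32, 42, 0], 0],
    [[0, 0, 0.125], [32, 42, 0], 0],
    [[0, 0, 0.125], [32, 42, 0], 0],
    [[0, 0, 0.125], [32, 42, 0], 0],
    [[0, 0, 0.125], [32, 42, 0], 0],
    [[0, 0, 0.125], [32, 42, 0], 0],
    [[0, 0, 0.125], [32, 42, 0], 0],
    [[0, 0, 0.125], [32, 42, 0], 0],
  ],
  squeeze=25,
)

```text
t: 0.9
eef_pos: [0.489, -0.3085, 0.4046]
ee_rot: [3.141, 0.0, -1.764]
force: [1.4, -0.3, -0.2]
width: 0.0879
```

Emit:
arm_command(
  targets=[
    [[0, 0, 0.125], [0, 42, 0], 0],
    [[0, 0, 0.125], [0, 42, 0], 0],
    [[0, 0, 0.125], [0, 42, 0], 0],
    [[0, 0, 0.125], [0, 42, 0], 0],
    [[0, 0, 0.125], [0, 42, 0], 0],
    [[0, 0, 0.125], [0, 42, 0], 0],
    [[0, 0, 0.125], [0, 42, 0], 0],
    [[0, 0, 0.125], [0, 42, 0], 0],
  ],
)

```text
t: 1.7
eef_pos: [0.4877, 0.0272, 0.4046]
ee_rot: [-3.142, 0.0, -0.764]
force: [0.8, 0.1, -0.1]
width: 0.0878
```

Emit:
arm_command(
  targets=[
    [[0, 0, 0.08], [-8, 40, -16], 0],
    [[0, 0, 0.08], [-8, 40, -16], 0],
    [[0, 0, 0.08], [-8, 40, -16], 0],
    [[0, 0, 0.08], [-8, 40, -16], 0],
    [[0, 0, 0.08], [-8, 40, -16], 0],
    [[0, 0, 0.08], [-8, 40, -16], 0],
    [[0, 0, 0], [0, 0, 0], 0],
    [[0, 0, 0], [0, 0, 0], 0],
  ],
)

```text
t: 2.5
eef_pos: [0.4398, 0.2663, 0.3078]
ee_rot: [3.14, 0.001, -0.287]
force: [0.3, 0.7, 0.5]
width: 0.0879
```

Emit:
arm_command(
  targets=[
    [[0, 0, 0.015], [2, 11, -7], 0],
    [[0, 0, 0], [0, 0, -20], 0],
    [[0, 0, 0], [0, 0, -20], 0],
    [[0, 0, 0], [0, 0, -20], 0],
    [[0, 0, 0], [0, 0, -20], 0],
    [[0, 0, 0], [0, 0, 0], 0],
    [[0, 0, 0], [0, 0, 0], 0],
  ],
)

```text
t: 3.2
eef_pos: [0.4427, 0.2762, 0.222]
ee_rot: [3.141, -0.0, -0.275]
force: [-0.1, 0.6, -0.9]
width: 0.0875
```

```bash
python3 - <<'E'
from h import *
p,d=grab_frame("scene");save("s1",p,(250,200,420,330),4);p,d=grab_frame("top");save("t1",p,(120,150,300,300),4)
s=get_state();print(s['eef_pos'],s['ee_rot'],s['q'])
E
```

```text
[0.44281165 0.27670725 0.2228122 ] [-3.13992621e+00 -8.99784057e-04 -2.74124119e-01] [ 9.34749341e-01  3.05580012e-01 -5.49439253e-01  3.84015888e-04
 -7.13900018e-01  3.61633607e-01]
```

View pics/s1.png

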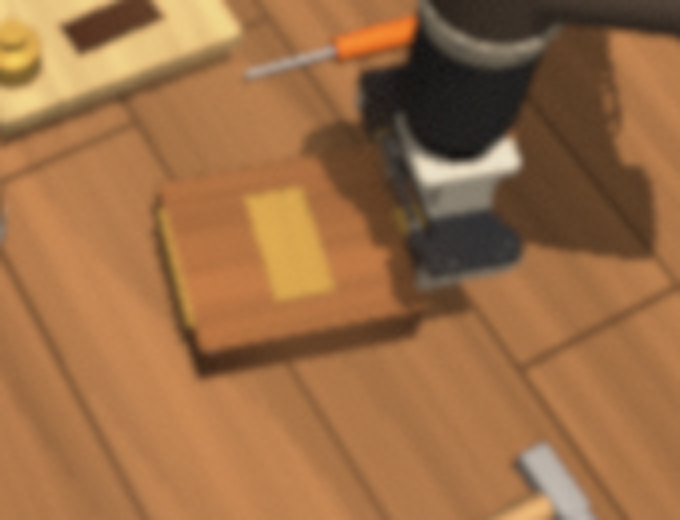

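Emit:
arm_command(
  targets=[
    [[0, 0, 0], [0, 0, -1], 1],
    [[0, 0, 0], [0, 0, 0], 1],
    [[0, 0, 0], [0, 0, 0], 1],
    [[0, 0, 0], [0, 0, 0], 1],
    [[0, 0, 0], [0, 0, 0], 1],
    [[0, 0, 0], [0, 0, 0], 1],
  ],
)

```text
t: 3.9
eef_pos: [0.4422, 0.2766, 0.2207]
ee_rot: [-3.142, -0.0, -0.274]
force: [-0.7, 0.9, 0.6]
width: 0.0452
```

```bash
python3 - <<'E'
import numpy as np
a=np.deg2rad(-15.6);u=np.array([np.cos(a),np.sin(a)])
th=np.deg2rad(np.arange(0,76.1,4)); r,h=.2135,.005
X=-r*np.cos(th)+0*h; X=-(r*np.cos(th)+(-h)*np.sin(th)*-1*0) 
X=-r*np.cos(th)+h*np.sin(th); Z=r*np.sin(th)+h*np.cos(th)
for i in range(1,len(th)):
    print(round(np.rad2deg(th[i])), (np.r_[(X[i]-X[i-1])*u,Z[i]-Z[i-1]]*1000).round(1))
E
```

```text
4 [ 0.8 -0.2 14.9]
8 [ 1.8 -0.5 14.8]
12 [ 2.8 -0.8 14.6]
16 [ 3.8 -1.1 14.4]
20 [ 4.8 -1.3 14.1]
24 [ 5.7 -1.6 13.7]
28 [ 6.6 -1.8 13.2]
32 [ 7.5 -2.1 12.7]
36 [ 8.3 -2.3 12.2]
40 [ 9.1 -2.5 11.5]
44 [ 9.9 -2.8 10.8]
48 [10.6 -2.9 10.1]
52 [11.2 -3.1  9.3]
56 [11.8 -3.3  8.5]
60 [12.4 -3.4  7.6]
64 [12.8 -3.6  6.7]
68 [13.2 -3.7  5.7]
72 [13.6 -3.8  4.8]
76 [13.9 -3.9  3.8]
```

Fingers are still closing (45 mm, slow); wait.

Emit:
arm_command(
  targets=[
    [[0, 0, 0], [0, 0, 0], 1],
    [[0, 0, 0], [0, 0, 0], 1],
    [[0, 0, 0], [0, 0, 0], 1],
    [[0, 0, 0], [0, 0, 0], 1],
    [[0, 0, 0], [0, 0, 0], 1],
  ],
)

```text
t: 4.4
eef_pos: [0.4424, 0.2772, 0.2208]
ee_rot: [-3.14, -0.0, -0.273]
force: [-1.1, 4.2, -2.5]
width: 0.0252
```

Emit:
arm_command(
  targets=[
    [[0, 0, 0], [0.5, 0, 7.5], 1],
    [[0, 0, 0], [0.5, 0, 7.5], 1],
    [[0, 0, 0], [2, -0.5, 15], 1],
    [[0, 0, 0], [3, -1, 14.5], 1],
    [[0, 0, 0], [4, -1, 14.5], 1],
    [[0, 0, 0], [5, -1.5, 14], 1],
    [[0, 0, 0], [5.5, -1.5, 13.5], 1],
    [[0, 0, 0], [6.5, -2, 13], 1],
  ],
)

```text
t: 5.2
eef_pos: [0.4696, 0.2695, 0.3208]
ee_rot: [-3.14, -0.0, -0.274]
force: [4.9, 6.2, -5.7]
width: 0.0258
```

Emit:
arm_command(
  targets=[
    [[0, 0, 0], [7.5, -2, 12.5], 1],
    [[0, 0, 0], [8.5, -2.5, 12], 1],
    [[0, 0, 0], [9, -2.5, 11.5], 1],
    [[0, 0, 0], [10, -3, 11], 1],
    [[0, 0, 0], [10.5, -3, 10], 1],
    [[0, 0, 0], [11, -3, 9.5], 1],
    [[0, 0, 0], [12, -3.5, 8.5], 1],
    [[0, 0, 0], [12.5, -3.5, 7.5], 1],
  ],
)

```text
t: 6.0
eef_pos: [0.5505, 0.2468, 0.4025]
ee_rot: [-3.14, 0.001, -0.274]
force: [1.2, 8.6, -6.5]
width: 0.026
```

Emit:
arm_command(
  targets=[
    [[0, 0, 0], [13, -3.5, 6.5], 1],
    [[0, 0, 0], [13, -3.5, 5.5], 1],
    [[0, 0, 0], [13.5, -4, 5], 1],
    [[0, 0, 0], [10, -3, 3], 1],
    [[0, 0, 0], [0, 0, 0], 1],
    [[0, 0, 0], [0, 0, 0], 1],
  ],
)

```text
t: 6.6
eef_pos: [0.6002, 0.233, 0.4221]
ee_rot: [-3.139, 0.0, -0.274]
force: [2.5, 7.1, -4.2]
width: 0.026
```

```bash
python3 - <<'E'
from h import *
p,d=grab_frame("scene");save("s2",p,(250,150,450,330),3.5);print(get_state()['force'])
E
```

```text
[ 3.05283464  7.21231206 -3.67961882]
```

View pics/s2.png

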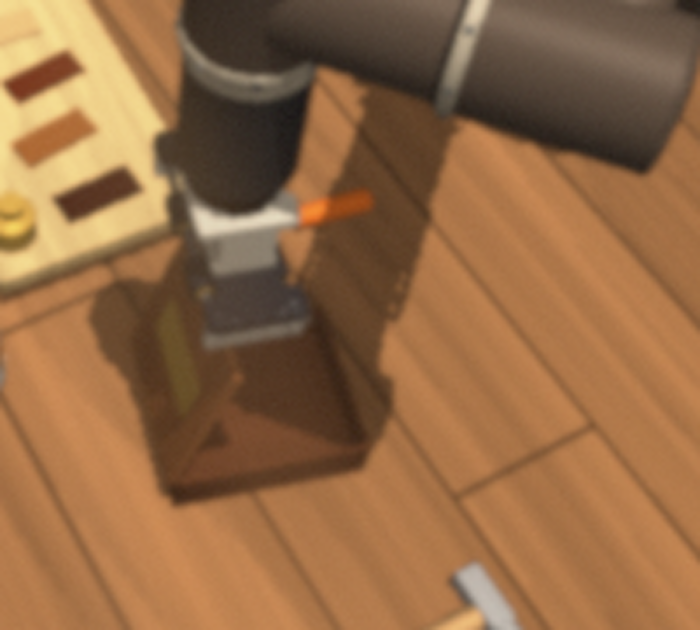

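Emit:
arm_command(
  targets=[
    [[0, 0, 0], [0, 0, 0], 0.5],
    [[0, 0, 0], [0, 0, 0], 0.5],
    [[0, 0, 0], [0, 0, 0], 0.5],
    [[0, 0, 0], [0, 0, 0], 0.5],
    [[0, 0, 0], [0, 0, 10], 0.5],
    [[0, 0, 0], [0, 0, 20], 0.5],
    [[0, 0, 0], [0, 0, 30], 0.5],
    [[0, 0, 0], [0, 0, 30], 1],
  ],
)

```text
t: 7.45
eef_pos: [0.5996, 0.2318, 0.5144]
ee_rot: [3.141, -0.0, -0.274]
force: [1.2, 1.1, -0.1]
width: 0.0398
```

Emit:
arm_command(
  targets=[
    [[0, 0, 0.036], [-2, -33, 0], 1],
    [[0, 0, 0.036], [-2, -33, 0], 1],
    [[0, 0, 0.036], [-2, -33, 0], 1],
    [[0, 0, 0.036], [-2, -33, 0], 1],
    [[0, 0, 0.036], [-2, -33, -40], 1],
    [[0, 0, 0.036], [-2, -33, -40], 1],
    [[0, 0, 0.036], [0, -33, -40], 1],
    [[0, 0, 0.036], [0, -33, -40], 1],
  ],
)

```text
t: 8.25
eef_pos: [0.5876, -0.0285, 0.3585]
ee_rot: [-3.141, -0.002, 0.016]
force: [0.7, 0.4, -0.5]
width: 0.0002
```

```bash
python3 - <<'E'
from h import *
p,d=grab_frame("scene");save("s3",p,(180,100,420,300),3.3);s=get_state();print(s['t'],s['force'],s['eef_pos'],s['ee_rot'],s['width'])
P=pts("scene",d)
a=np.deg2rad(-15.6);u=np.array([np.cos(a),np.sin(a),0]);v=np.array([-u[1],u[0],0]);hg=np.array([.6475,.2199,.0505])
q=(P-hg).reshape(-1,3);X=q@u;Y=q@v;Z=q[:,2]
m=(Z>.03)&(Z<.19)&(abs(Y)<.07)&(X>-.12)&(X<.06)
print(m.sum(),np.polyfit(Z[m],X[m],1), np.rad2deg(np.arctan2(1,-np.polyfit(Z[m],X[m],1)[0])))
E
```

```text
8.3 [-3.99619179 -1.91769949 -6.87228615] [ 0.58523959 -0.03184609  0.35115444] [3.14087908 0.00881579 0.01532521] 0.0005792167772836584
956 [-0.27531709  0.00669861] 74.60685973567045
```

View pics/s3.png

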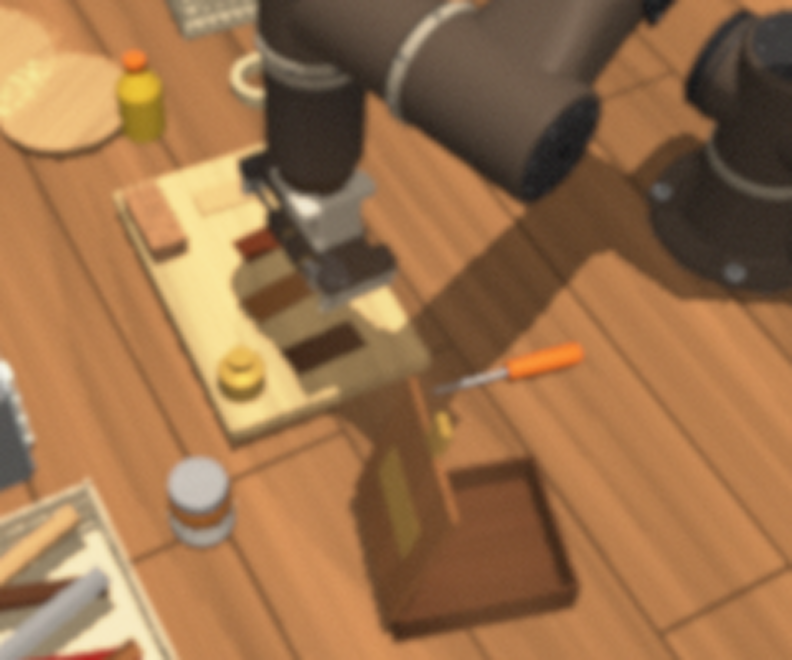

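Emit:
arm_command(
  targets=[
    [[0, 0, 0], [0, 0, -40], 1],
    [[0, 0, 0], [0, 0, -40], 1],
    [[0, 0, 0], [0, 0, -20], 1],
    [[0, 0, 0], [0, 0, -10], 1],
    [[0, 0, 0], [0, 0, 0], 1],
    [[0, 0, 0], [0, 0, 0], 1],
  ],
)

```text
t: 8.9
eef_pos: [0.5886, -0.027, 0.2498]
ee_rot: [-3.142, -0.002, 0.015]
force: [-0.3, 0.0, 0.3]
width: 0.0007
```

Emit:
arm_command(
  targets=[
    [[0, 0, 0], [0, -4, -8], 1],
    [[0, 0, 0], [0, 0, -6], 1],
    [[0, 0, 0], [0, 0, -2], 1],
    [[0, 0, 0], [0, 0, -2], 1],
    [[0, 0, 0], [0, 0, 0], 1],
  ],
)

```text
t: 9.4
eef_pos: [0.5878, -0.0312, 0.2314]
ee_rot: [3.141, 0.0, 0.015]
force: [-3.6, -0.0, 9.2]
width: 0.0005
```

Emit:
arm_command(
  targets=[
    [[0, 0, 0], [-5, 0, 0], 1],
    [[0, 0, 0], [-10, 0, 0], 1],
    [[0, 0, 0], [-10, 0, 0], 1],
    [[0, 0, 0], [-10, 0, 0], 1],
    [[0, 0, 0], [-10, 0, 0], 1],
    [[0, 0, 0], [-10, 0, 0], 1],
    [[0, 0, 0], [-10, 0, 0], 1],
    [[0, 0, 0], [0, 0, 0], 1],
  ],
)

```text
t: 10.2
eef_pos: [0.5219, -0.031, 0.2314]
ee_rot: [-3.141, -0.002, 0.015]
force: [-2.0, 2.2, 10.1]
width: 0.0005
```

```bash
python3 - <<'E'
from h import *
p,d=grab_frame("scene");save("s4",p,(200,130,360,260),4.5);s=get_state();print(s['t'],s['force'],s['eef_pos'])
E
```

```text
10.25 [-1.38590997  2.03326727 11.38259565] [ 0.52205863 -0.03103179  0.23136751]
```

View pics/s4.png

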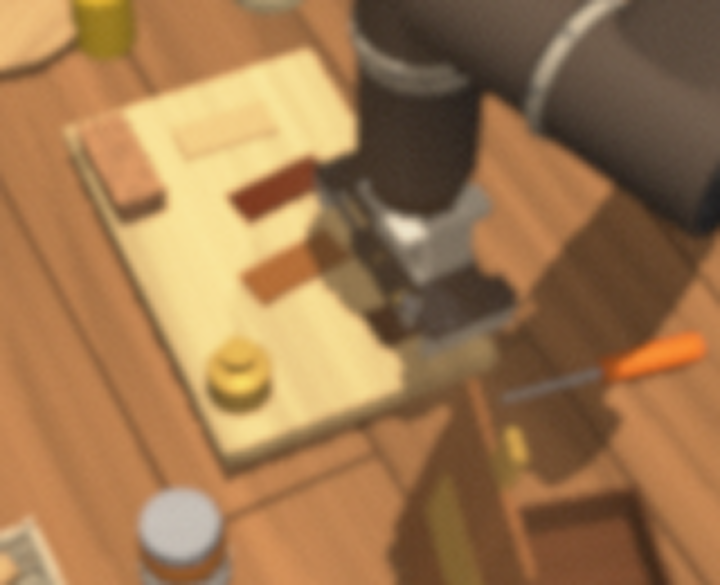

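Emit:
arm_command(
  targets=[
    [[0, 0, 0], [-10, 0, 0], 1],
    [[0, 0, 0], [-10, 0, 0], 1],
    [[0, 0, 0], [-8, 0, 0], 1],
    [[0, 0, 0], [0, 0, 0], 1],
    [[0, 0, 0], [0, 0, 10], 1],
    [[0, 0, 0], [0, 0, 40], 0],
    [[0, 0, 0], [30, 0, 50], 0],
    [[0, 0, 0], [50, 0, 50], 0],
  ],
)

```text
t: 11.05
eef_pos: [0.5548, -0.0314, 0.3617]
ee_rot: [-3.141, -0.0, 0.015]
force: [3.3, 0.5, -0.4]
width: 0.0193
```

```bash
python3 - <<'E'
from h import *
p,d=grab_frame("top");save("t4",p,(150,150,420,280),2.9);s=get_state();print(s['t'],s['force'],s['eef_pos'])
hsv=cv2.cvtColor(p,cv2.COLOR_RGB2HSV);V=hsv[:,:,2]
print(rect("top",(V<170)&(V>0),.053,(270,220,310,275)))
print(p[255:258,285:288].tolist())
E
```

```text
11.1 [11.57449042 -0.08404026 11.03940374] [ 0.56192994 -0.03093095  0.36770547]
[(485.0, -34.5, 154.4, 112.0, 1.1, [300.0, 254.0])]
[[[90, 57, 48], [102, 65, 51], [101, 62, 49]], [[90, 57, 46], [100, 64, 46], [96, 60, 48]], [[88, 55, 48], [108, 68, 56], [101, 68, 55]]]
```

View pics/t4.png

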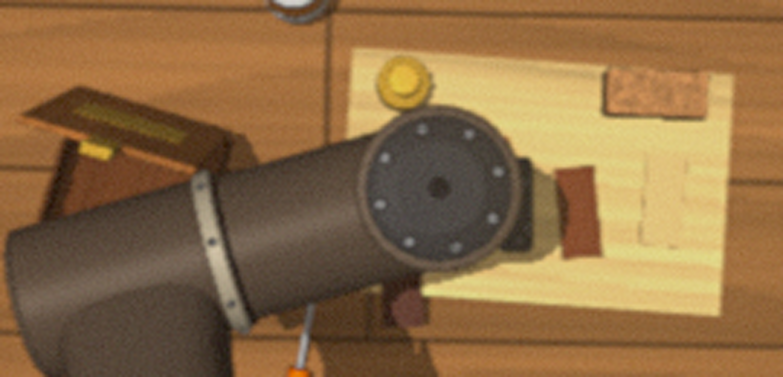

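```bash
python3 - <<'E'
from h import *
z=lambda q:[(150+a/2.9,150+b/2.9) for a,b in q]
print(plane("top",z([(385,325),(428,327),(383,300),(428,300)]),.053).round(4))
E
```

```text
[[ 0.4415 -0.0159  0.053 ]
 [ 0.4403 -0.0583  0.053 ]
 [ 0.466  -0.0135  0.053 ]
 [ 0.4668 -0.0579  0.053 ]]
```

Emit:
arm_command(
  targets=[
    [[0, 0, 0], [-40, 0, 0], 0],
    [[0, 0, 0], [-40, 0, -20], 0],
    [[0, 0, 0], [-35, -3, -30], 0],
    [[0, 0, 0], [0, 0, -40], 0],
    [[0, 0, 0], [0, 0, -20], 0],
    [[0, 0, 0], [0, 0, 0], 0],
    [[0, 0, 0], [0, 0, 0], 0],
  ],
)

```text
t: 11.8
eef_pos: [0.4409, -0.0342, 0.249]
ee_rot: [3.141, 0.001, 0.014]
force: [-0.1, 0.6, 0.1]
width: 0.079
```

Emit:
arm_command(
  targets=[
    [[0, 0, 0], [12, 0, -8], 0],
    [[0, 0, 0], [0, 0, -10], 0],
    [[0, 0, 0], [0, 0, -10], 0],
    [[0, 0, 0], [0, 0, 0], 0],
    [[0, 0, 0], [0, 0, 0], 0],
  ],
)

```text
t: 12.3
eef_pos: [0.4526, -0.0343, 0.2206]
ee_rot: [3.141, 0.001, 0.014]
force: [-0.9, 0.6, -0.4]
width: 0.0878
```

```bash
python3 - <<'E'
from h import *
p,d=grab_frame("scene");save("s5",p,(220,150,360,260),5);s=get_state();print(s['t'],s['force'],s['eef_pos'],s['width'])
E
```

```text
12.35 [ 0.28746292 -0.64877823 -0.24336417] [ 0.45282506 -0.03418522  0.22085742] 0.08780669095099754
```

View pics/s5.png

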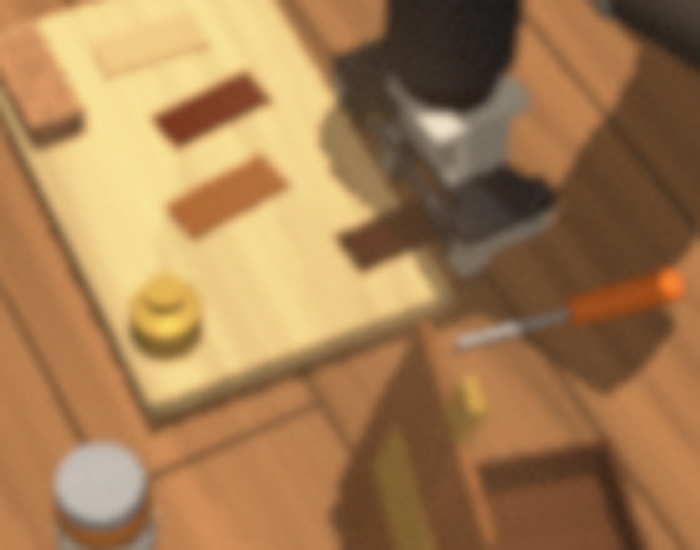

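Blank a still rests on the board (scene zoom 340–430, 205–270) with its near end between the open fingers. Close, gently.

Emit:
arm_command(
  targets=[
    [[0, 0, 0], [0, 0, 0], 1],
    [[0, 0, 0], [0, 0, 0], 1],
    [[0, 0, 0], [0, 0, 0], 1],
    [[0, 0, 0], [0, 0, 0], 1],
    [[0, 0, 0], [0, 0, 0], 1],
    [[0, 0, 0], [0, 0, 0], 1],
    [[0, 0, 0], [0, 0, 0], 1],
    [[0, 0, 0], [0, 0, 0], 1],
  ],
  squeeze=12,
)

```text
t: 13.15
eef_pos: [0.453, -0.0342, 0.2207]
ee_rot: [3.142, 0.0, 0.014]
force: [-0.0, -0.1, 0.1]
width: 0.0402
```

Emit:
arm_command(
  targets=[
    [[0, 0, 0], [-2, 0, 5], 1],
    [[0, 0, 0], [-8, 0, 15], 1],
    [[0, 0, 0], [-10, 0, 30], 1],
    [[0, 0, 0], [0, 0, 30], 1],
    [[0, 0, 0], [0, 0, 20], 1],
    [[0, 0, 0], [0, 0, 0], 1],
  ],
)

```text
t: 13.75
eef_pos: [0.4336, -0.034, 0.3239]
ee_rot: [-3.14, -0.006, 0.015]
force: [-0.1, 0.5, -0.9]
width: 0.0399
```

```bash
python3 - <<'E'
from h import *
p,d=grab_frame("scene");save("s6",p,(220,130,360,260),4.5);s=get_state();print(s['t'],s['force'],s['eef_pos'],s['width'])
E
```

```text
13.8 [-0.37873431 -0.4187656  -0.70281861] [ 0.43307957 -0.03410686  0.32226312] 0.04008489362677779
```

View pics/s6.png

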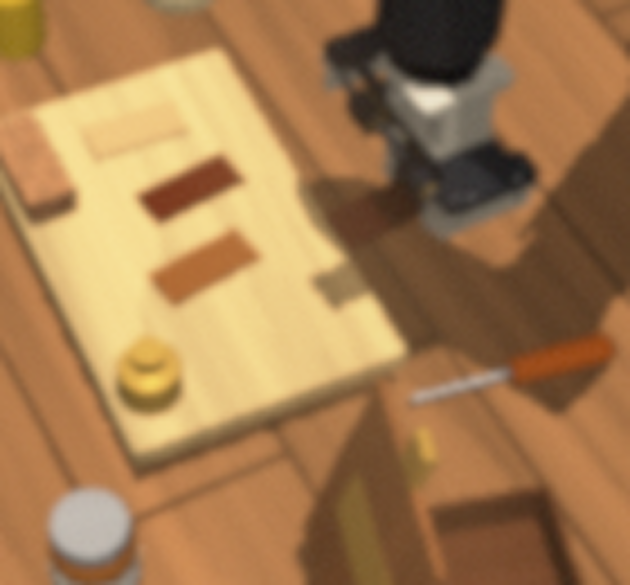

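Emit:
arm_command(
  targets=[
    [[0, 0, -0.036], [6, 20, 0], 1],
    [[0, 0, -0.05], [8, 36, 0], 1],
    [[0, 0, -0.05], [10, 40, 0], 1],
    [[0, 0, -0.05], [11, 40, 0], 1],
    [[0, 0, -0.05], [12, 40, 0], 1],
    [[0, 0, -0.05], [13, 40, 0], 1],
    [[0, 0, 0], [12, 40, 0], 1],
    [[0, 0, 0], [10, 35, 0], 1],
  ],
)

```text
t: 14.6
eef_pos: [0.515, 0.2586, 0.3194]
ee_rot: [3.14, 0.001, -0.272]
force: [0.7, 0.3, -1.0]
width: 0.0402
```

Emit:
arm_command(
  targets=[
    [[0, 0, 0], [0, 0, -30], 1],
    [[0, 0, 0], [0, 0, -30], 1],
    [[0, 0, 0], [0, 0, -20], 1],
    [[0, 0, 0], [0, 0, 0], 1],
  ],
)

```text
t: 15.0
eef_pos: [0.5136, 0.2558, 0.2367]
ee_rot: [3.135, 0.004, -0.272]
force: [-0.8, -0.2, -0.9]
width: 0.0399
```

```bash
python3 - <<'E'
from h import *
p,d=grab_frame("scene");save("s7",p,(250,180,400,310),4.5);s=get_state();print(s['t'],s['force'],s['eef_pos'],s['ee_rot'],s['width'])
E
```

```text
15.05 [ 0.2982432  -0.59844678  0.53150577] [0.51438837 0.25629326 0.23877389] [ 3.13750348e+00  2.33263598e-03 -2.71849929e-01] 0.03990631232983208
```

View pics/s7.png

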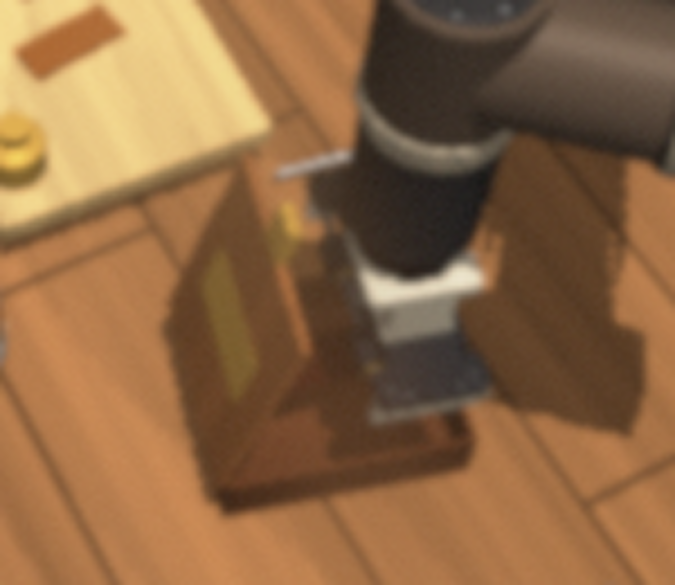

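Emit:
arm_command(
  targets=[
    [[0, 0, 0], [0, 0, -20], 1],
    [[0, 0, 0], [0, 0, -20], 1],
    [[0, 0, 0], [0, 0, -8], 1],
    [[0, 0, 0], [0, 0, 0], 1],
    [[0, 0, 0], [0, 0, 0], 0.35],
    [[0, 0, 0], [0, 0, 0], 0.35],
    [[0, 0, 0], [0, 0, 0], 0.35],
    [[0, 0, 0], [0, 0, 0], 0.35],
  ],
)

```text
t: 15.85
eef_pos: [0.5151, 0.2569, 0.1933]
ee_rot: [-3.141, -0.001, -0.272]
force: [0.2, -0.2, 0.2]
width: 0.0569
```

Emit:
arm_command(
  targets=[
    [[0, 0, 0], [0, 0, 20], 0.35],
    [[0, 0, 0], [0, 0, 40], 0.35],
    [[0, 0, 0], [-10, -10, 50], 1],
    [[0, 0, 0.05], [-10, -40, 40], 1],
    [[0, 0, 0.05], [0, -20, 0], 1],
    [[0, 0, 0], [0, 0, 0], 1],
  ],
)

```text
t: 16.45
eef_pos: [0.4961, 0.1906, 0.3375]
ee_rot: [-3.139, -0.002, -0.172]
force: [0.1, 0.5, -0.6]
width: 0.0304
```

```bash
cat > look.py <<'E'
from h import *
import sys
k=sys.argv[1]
p,d=grab_frame("scene");save("s"+k,p,(200,130,400,320),3.1)
p,d=grab_frame("top");save("t"+k,p,(150,150,420,280),2.9)
s=get_state();print(s['t'],s['force'].round(1),s['eef_pos'].round(4),s['ee_rot'].round(3),s['width'])
hsv=cv2.cvtColor(p,cv2.COLOR_RGB2HSV);H,S,V=[hsv[:,:,i].astype(int) for i in range(3)]
print('dark',rect("top",(V<150)|(S>148),.053,(270,190,395,250)))
E
python3 look.py 8
```

```text
16.55 [ 1.2  0.7 -0.6] [0.4965 0.192  0.336 ] [-3.141 -0.    -0.173] 0.022114024040728916
dark [(585.3, -120.4, 87.1, 37.5, 7.5, [321.0, 211.0]), (557.9, -204.0, 86.9, 38.0, 6.7, [348.0, 221.0])]
```

View pics/t8.png

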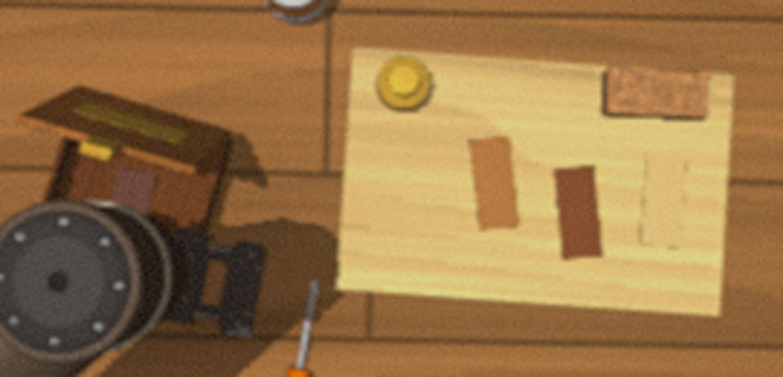

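View pics/s8.png

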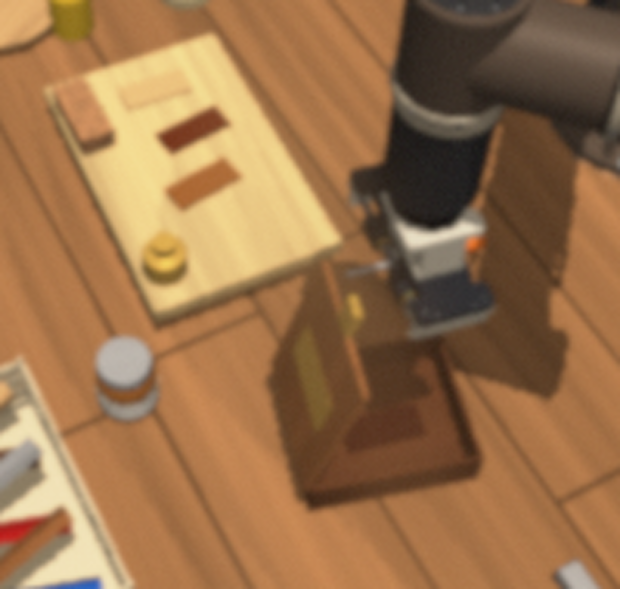

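Emit:
arm_command(
  targets=[
    [[0, 0, 0.037], [12, -39, 0], 1],
    [[0, 0, 0.037], [12, -39, 0], 1],
    [[0, 0, 0.037], [12, -39, 0], 1],
    [[0, 0, 0.037], [12, -39, 0], 1],
    [[0, 0, 0.037], [12, -39, -16], 1],
    [[0, 0, 0.037], [12, -39, -30], 1],
    [[0, 0, 0.037], [13, -39, -30], 1],
    [[0, 0, 0.037], [13, -38, 0], 1],
  ],
)

```text
t: 17.35
eef_pos: [0.5933, -0.1184, 0.2551]
ee_rot: [-3.141, 0.008, 0.125]
force: [0.8, 0.7, -0.2]
width: 0.0003
```

Emit:
arm_command(
  targets=[
    [[0, 0, 0], [0, 0, -10], 1],
    [[0, 0, 0], [0, 0, -10], 1],
    [[0, 0, 0], [0, 0, 0], 1],
  ],
)

```text
t: 17.65
eef_pos: [0.5936, -0.1167, 0.2382]
ee_rot: [-3.141, 0.004, 0.124]
force: [-0.4, 0.6, 0.4]
width: 0.0007
```

Emit:
arm_command(
  targets=[
    [[0, 0, 0], [0, -2, -4], 1],
    [[0, 0, 0], [0, 0, -2], 1],
    [[0, 0, 0], [0, 0, -2], 1],
    [[0, 0, 0], [0, 0, 0], 1],
  ],
)

```text
t: 18.05
eef_pos: [0.5942, -0.119, 0.2327]
ee_rot: [-3.142, -0.0, 0.125]
force: [0.6, 0.3, -0.2]
width: 0.0006
```

Emit:
arm_command(
  targets=[
    [[0, 0, 0], [0, 0, -2], 1],
    [[0, 0, 0], [0, 0, 0], 1],
  ],
)

```text
t: 18.25
eef_pos: [0.5944, -0.1192, 0.2315]
ee_rot: [3.141, -0.001, 0.125]
force: [-1.5, 1.5, 6.3]
width: 0.0006
```

Emit:
arm_command(
  targets=[
    [[0, 0, 0], [-5, 0, -0.5], 1],
    [[0, 0, 0], [-14, 0, 0], 1],
    [[0, 0, 0], [-14, 0, 0], 1],
    [[0, 0, 0], [-14, 0, 0], 1],
    [[0, 0, 0], [-14, 0, 0], 1],
    [[0, 0, 0], [-14, 0, 0], 1],
    [[0, 0, 0], [-14, 0, 0], 1],
    [[0, 0, 0], [-14, 0, 0], 1],
  ],
)

```text
t: 19.05
eef_pos: [0.4922, -0.1193, 0.2314]
ee_rot: [3.141, -0.005, 0.125]
force: [3.6, -0.1, 7.0]
width: 0.0006
```

Emit:
arm_command(
  targets=[
    [[0, 0, 0], [0, 0, 0], 1],
    [[0, 0, 0], [0, 0, 0], 1],
    [[0, 0, 0], [0, 0, 10], 1],
    [[0, 0, 0], [20, 0, 40], 0],
    [[0, 0, 0], [45, 0, 50], 0],
    [[0, 0, 0], [45, 0, 20], 0],
    [[0, 0, 0], [0, 0, 0], 0],
  ],
)

```text
t: 19.75
eef_pos: [0.5943, -0.1194, 0.3408]
ee_rot: [3.14, -0.007, 0.125]
force: [-1.6, 0.2, -0.7]
width: 0.0268
```

```bash
python3 look.py 9
```

```text
19.85 [-0.9 -0.9 -1.1] [ 0.5897 -0.1194  0.3369] [-3.141e+00  1.000e-03  1.240e-01] 0.034857383859619236
dark [(566.1, -153.0, 351.8, 169.6, -88.9, [321.0, 229.0])]
```

View pics/t9.png

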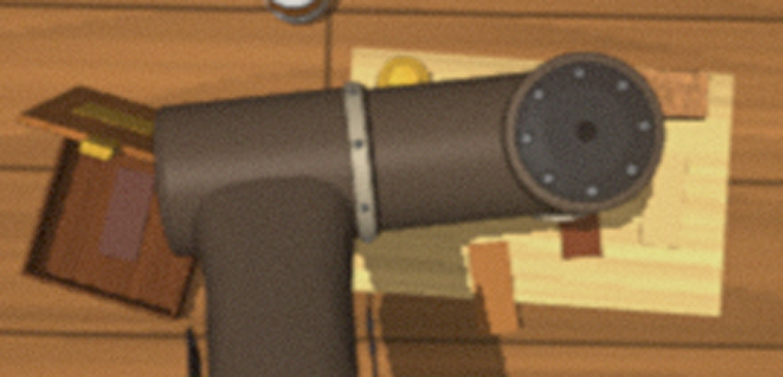

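```bash
cat > px.py <<'E'
from h import *
import sys
q=[tuple(map(float,a.split(','))) for a in sys.argv[2:]]
print(plane("top",[(150+a/2.9,150+b/2.9) for a,b in q],float(sys.argv[1])).round(4))
E
python3 px.py .053 522,328 486,333 470,247 510,243
```

```text
[[ 0.4409 -0.1511  0.053 ]
 [ 0.4354 -0.1157  0.053 ]
 [ 0.5199 -0.0986  0.053 ]
 [ 0.5245 -0.1381  0.053 ]]
```

Emit:
arm_command(
  targets=[
    [[0, 0, 0.005], [-40, -2, 0], 0],
    [[0, 0, 0.005], [-40, -2, 0], 0],
    [[0, 0, 0.005], [-40, -2, -10], 0],
    [[0, 0, 0], [-22, -2, -30], 0],
    [[0, 0, 0], [0, 0, -40], 0],
    [[0, 0, 0], [0, 0, 0], 0],
    [[0, 0, 0], [0, 0, 0], 0],
    [[0, 0, 0], [0, 0, 0], 0],
  ],
)

```text
t: 20.65
eef_pos: [0.4485, -0.1274, 0.2585]
ee_rot: [3.141, -0.001, 0.14]
force: [-0.2, 0.5, -0.7]
width: 0.0873
```

Emit:
arm_command(
  targets=[
    [[0, 0, 0], [2, 0, -15], 0],
    [[0, 0, 0], [0, 0, -15], 0],
    [[0, 0, 0], [0, 0, -8], 0],
    [[0, 0, 0], [0, 0, 0], 0],
    [[0, 0, 0], [0, 0, 0], 0],
  ],
)

```text
t: 21.15
eef_pos: [0.4511, -0.1273, 0.2251]
ee_rot: [3.14, -0.004, 0.141]
force: [-21.5, 12.0, 64.2]
width: 0.0873
```

```bash
python3 - <<'E'
from h import *
p,d=grab_frame("scene");save("s10",p,(220,130,360,240),5);s=get_state();print(s['t'],s['force'],s['eef_pos'],s['width'])
E
```

```text
21.2 [-22.34169788  12.3627287   63.05519819] [ 0.45108729 -0.12734608  0.22513717] 0.08756341296743496
```

View pics/s10.png

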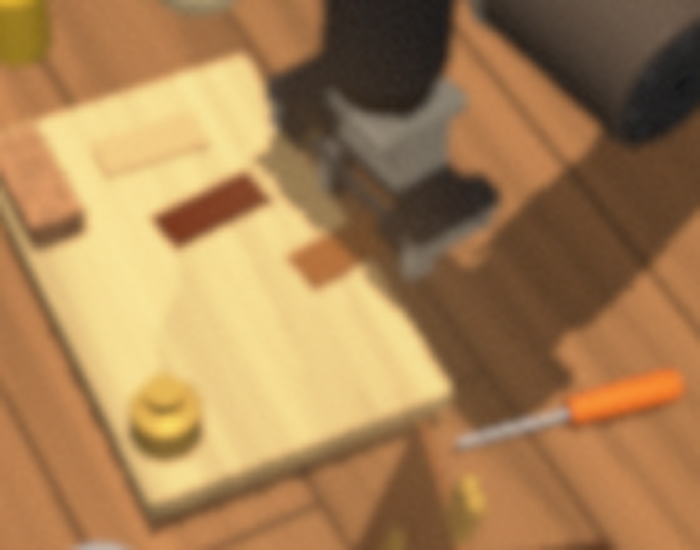

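Emit:
arm_command(
  targets=[
    [[0, 0, 0], [0, 0, 5], 0],
    [[0, 0, 0], [0, 0, 25], 0.35],
    [[0, 0, 0], [-6, 0, 0], 0.35],
    [[0, 0, 0], [0, 0, 0], 0.35],
    [[0, 0, 0], [0, 0, 0], 0.35],
    [[0, 0, 0], [0, 0, 0], 0.35],
  ],
)

```text
t: 21.8
eef_pos: [0.4438, -0.1274, 0.249]
ee_rot: [3.142, 0.0, 0.139]
force: [0.2, -1.1, -0.1]
width: 0.0578
```

```bash
python3 - <<'E'
from h import *
p,d=grab_frame("scene");save("s11",p,(220,130,360,240),5);s=get_state();print(s['t'],s['force'],s['eef_pos'],s['width'])
p,d=grab_frame("top");save("t11",p,(150,150,420,280),2.9)
E
```

```text
21.85 [ 0.36514758 -0.72251877 -0.31404904] [ 0.44380034 -0.12743416  0.24882796] 0.05735342160853128
```

View pics/s11.png

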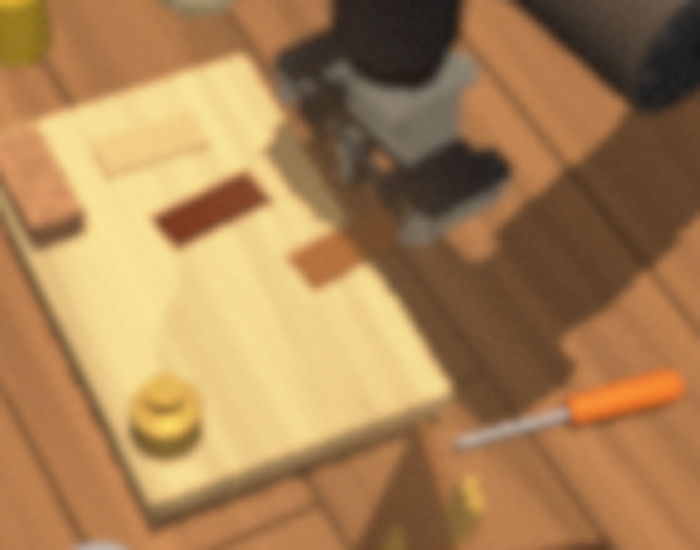

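Emit:
arm_command(
  targets=[
    [[0, 0, 0], [2, 0, -10], 0.35],
    [[0, 0, 0], [0, 0, -10], 0.35],
    [[0, 0, 0], [0, 0, -8], 0.35],
    [[0, 0, 0], [0, 0, 0], 0.35],
  ],
)

```text
t: 22.3
eef_pos: [0.445, -0.1275, 0.2194]
ee_rot: [-3.141, 0.003, 0.139]
force: [0.2, -1.0, -0.5]
width: 0.0571
```

Emit:
arm_command(
  targets=[
    [[0, 0, 0], [0, 0, 0], 1],
    [[0, 0, 0], [0, 0, 0], 1],
    [[0, 0, 0], [0, 0, 0], 1],
    [[0, 0, 0], [0, 0, 0], 1],
    [[0, 0, 0], [0, 0, 0], 1],
  ],
  squeeze=12,
)

```text
t: 22.8
eef_pos: [0.4458, -0.1274, 0.2214]
ee_rot: [3.142, -0.001, 0.139]
force: [0.8, -0.8, -0.1]
width: 0.0394
```

Emit:
arm_command(
  targets=[
    [[0, 0, 0], [-2, 0, 5], 1],
    [[0, 0, 0], [-8, 0, 15], 1],
    [[0, 0, 0], [0, 0, 30], 1],
    [[0, 0, 0], [0, 0, 30], 1],
    [[0, 0, 0], [0, 0, 20], 1],
    [[0, 0, 0], [0, 0, 0], 1],
  ],
)

```text
t: 23.4
eef_pos: [0.4364, -0.1275, 0.3245]
ee_rot: [3.141, -0.006, 0.14]
force: [0.3, -0.0, -0.1]
width: 0.0394
```

```bash
python3 - <<'E'
from h import *
p,d=grab_frame("scene");save("s12",p,(220,110,360,240),4.5);s=get_state();print(s['t'],s['force'],s['eef_pos'],s['width'])
E
```

```text
23.45 [ 0.10658061 -0.67076187 -0.90673232] [ 0.43581806 -0.12742001  0.32283538] 0.039439499911198064
```

View pics/s12.png

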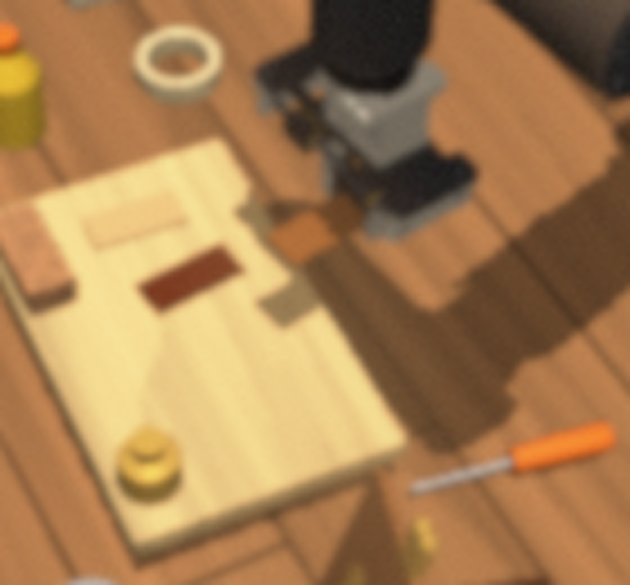

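Emit:
arm_command(
  targets=[
    [[0, 0, -0.03], [0, 20, 0], 1],
    [[0, 0, -0.055], [0, 40, 0], 1],
    [[0, 0, -0.055], [2, 42, 0], 1],
    [[0, 0, -0.055], [4, 42, 0], 1],
    [[0, 0, -0.055], [6, 42, 0], 1],
    [[0, 0, -0.055], [10, 42, 0], 1],
    [[0, 0, -0.055], [12, 42, 0], 1],
    [[0, 0, -0.052], [13, 42, 0], 1],
  ],
)

```text
t: 24.25
eef_pos: [0.4823, 0.1862, 0.3205]
ee_rot: [3.141, 0.001, -0.275]
force: [0.7, -0.4, -0.3]
width: 0.0394
```

Emit:
arm_command(
  targets=[
    [[0, 0, 0], [13, 42, 0], 1],
    [[0, 0, 0], [13, 32, -10], 1],
    [[0, 0, 0], [0, 0, -40], 1],
    [[0, 0, 0], [0, 0, -40], 1],
    [[0, 0, 0], [0, 0, -20], 1],
    [[0, 0, 0], [0, 0, 0], 1],
  ],
)

```text
t: 24.85
eef_pos: [0.5073, 0.2573, 0.2071]
ee_rot: [3.135, 0.004, -0.273]
force: [-0.6, -0.1, -0.1]
width: 0.0396
```

Emit:
arm_command(
  targets=[
    [[0, 0, 0], [0, 0, -10], 1],
    [[0, 0, 0], [0, 0, -8], 1],
    [[0, 0, 0], [0, 0, 0], 1],
    [[0, 0, 0], [0, 0, 0], 0.4],
    [[0, 0, 0], [0, 0, 0], 0.4],
    [[0, 0, 0], [0, 0, 0], 0.4],
    [[0, 0, 0], [0, 0, 0], 0.4],
  ],
)

```text
t: 25.55
eef_pos: [0.5088, 0.2586, 0.1936]
ee_rot: [-3.141, -0.0, -0.273]
force: [-0.0, 0.5, -0.3]
width: 0.0524
```

Emit:
arm_command(
  targets=[
    [[0, 0, 0], [0, 0, 20], 0.4],
    [[0, 0, 0], [0, 0, 40], 0.4],
    [[0, 0, 0], [-10, -10, 50], 1],
    [[0, 0, 0.05], [-10, -40, 40], 1],
    [[0, 0, 0.05], [0, -20, 0], 1],
    [[0, 0, 0], [0, 0, 0], 1],
  ],
)

```text
t: 26.15
eef_pos: [0.4899, 0.1923, 0.3379]
ee_rot: [-3.139, -0.002, -0.173]
force: [-0.2, -0.4, -0.5]
width: 0.0262
```

```bash
python3 look.py 13
```

```text
26.25 [0.1 0.1 0.3] [0.4903 0.1938 0.3364] [-3.141 -0.    -0.174] 0.018734134147819426
dark [(558.0, -203.9, 87.8, 38.0, 6.7, [348.0, 220.0])]
```

View pics/t13.png

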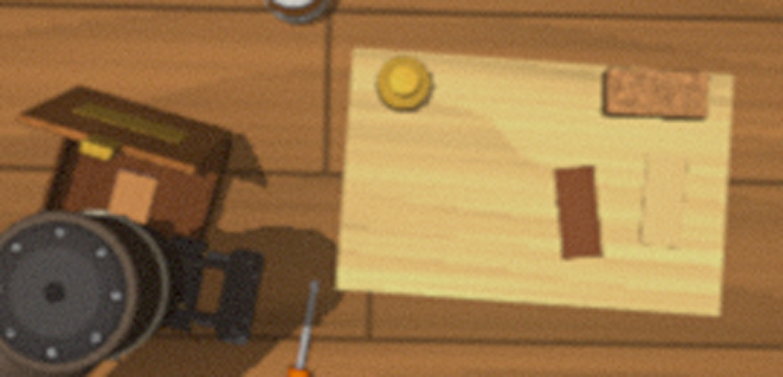

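View pics/s13.png

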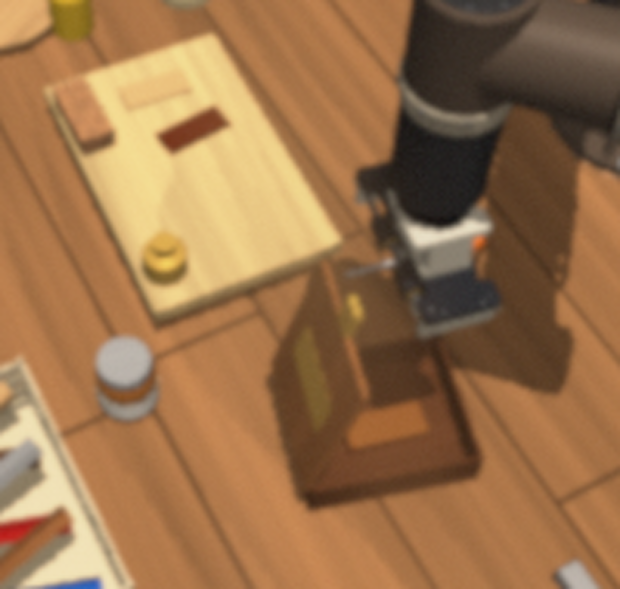

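Emit:
arm_command(
  targets=[
    [[0, 0, 0.036], [8, -40, 0], 1],
    [[0, 0, 0.036], [8, -42, 0], 1],
    [[0, 0, 0.036], [8, -42, 0], 1],
    [[0, 0, 0.036], [8, -42, 0], 1],
    [[0, 0, 0.036], [8, -42, 0], 1],
    [[0, 0, 0.036], [10, -42, 0], 1],
    [[0, 0, 0.036], [10, -42, 0], 1],
    [[0, 0, 0.036], [10, -42, -20], 1],
  ],
)

```text
t: 27.05
eef_pos: [0.5622, -0.1411, 0.3175]
ee_rot: [3.141, -0.004, 0.117]
force: [0.7, 1.2, 0.3]
width: 0.0004
```

Emit:
arm_command(
  targets=[
    [[0, 0, 0], [6, -42, -30], 1],
    [[0, 0, 0], [2, -21, -30], 1],
    [[0, 0, 0], [0, 0, -15], 1],
    [[0, 0, 0], [0, 0, 0], 1],
    [[0, 0, 0], [0, 0, 0], 1],
  ],
)

```text
t: 27.55
eef_pos: [0.5687, -0.2009, 0.2417]
ee_rot: [3.142, 0.002, 0.116]
force: [-0.1, 0.8, 0.6]
width: 0.0002
```

Emit:
arm_command(
  targets=[
    [[0, 0, 0], [0, -2, -6], 1],
    [[0, 0, 0], [0, 0, -2], 1],
    [[0, 0, 0], [0, 0, -2], 1],
    [[0, 0, 0], [0, 0, 0], 1],
  ],
)

```text
t: 27.95
eef_pos: [0.5682, -0.203, 0.2325]
ee_rot: [3.142, -0.001, 0.116]
force: [-1.3, 0.2, -0.2]
width: 0.0002
```

Emit:
arm_command(
  targets=[
    [[0, 0, 0], [0, 0, -2.5], 1],
    [[0, 0, 0], [0, 0, 0], 1],
  ],
)

```text
t: 28.15
eef_pos: [0.5684, -0.2031, 0.2314]
ee_rot: [3.141, -0.001, 0.116]
force: [-3.7, 3.4, 12.6]
width: 0.0005
```

Emit:
arm_command(
  targets=[
    [[0, 0, -0.02], [-5, 0, 0], 1],
    [[0, 0, -0.02], [-10, 0, 0], 1],
    [[0, 0, -0.02], [-12, 0, 0], 1],
    [[0, 0, -0.02], [-12, 0, 0], 1],
    [[0, 0, -0.02], [-12, 0, 0], 1],
    [[0, 0, -0.02], [-12, 0, 0], 1],
    [[0, 0, -0.02], [-12, 0, 0], 1],
    [[0, 0, -0.02], [-7, 0, 0], 1],
  ],
)

```text
t: 28.95
eef_pos: [0.4871, -0.2034, 0.2314]
ee_rot: [3.141, -0.006, -0.045]
force: [2.7, -0.2, 4.9]
width: 0.0002
```

Emit:
arm_command(
  targets=[
    [[0, 0, 0], [0, 0, 0], 1],
    [[0, 0, 0], [0, 0, 0], 1],
    [[0, 0, 0], [0, 0, 10], 1],
    [[0, 0, 0], [20, 0, 40], 0],
    [[0, 0, 0], [45, 0, 50], 0],
    [[0, 0, 0], [45, 0, 20], 0],
    [[0, 0, 0], [0, 0, 0], 0.3],
  ],
)

```text
t: 29.65
eef_pos: [0.5894, -0.2034, 0.3409]
ee_rot: [3.14, -0.008, -0.043]
force: [-1.1, 0.0, -0.7]
width: 0.0271
```

```bash
python3 look.py 14
```

```text
29.75 [-1.   0.  -0.2] [ 0.5848 -0.2031  0.337 ] [-3.141  0.    -0.045] 0.034755078137751465
dark [(566.1, -155.9, 357.6, 169.6, -88.9, [341.0, 220.0]), (500.7, -203.5, 37.3, 37.3, 0.6, [350.0, 242.0])]
```

View pics/t14.png

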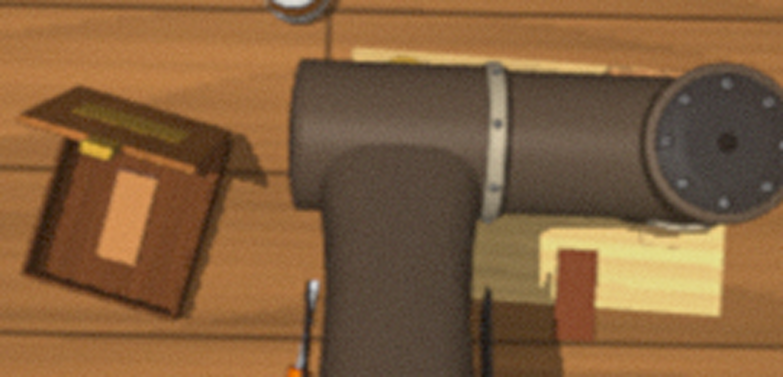

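```bash
python3 px.py .053 558,338 595,340 558,250 597,250
```

```text
[[ 0.4317 -0.1868  0.053 ]
 [ 0.4304 -0.2234  0.053 ]
 [ 0.5185 -0.1858  0.053 ]
 [ 0.5192 -0.2244  0.053 ]]
```

Emit:
arm_command(
  targets=[
    [[0, 0, 0.02], [-40, 0, 0], 0.3],
    [[0, 0, 0], [-40, 0, 0], 0.3],
    [[0, 0, 0], [-38, -1, -10], 0.3],
    [[0, 0, 0], [-22, 0, -30], 0.3],
    [[0, 0, 0], [0, 0, -40], 0.3],
    [[0, 0, 0], [0, 0, 0], 0.3],
    [[0, 0, 0], [0, 0, 0], 0.3],
  ],
)

```text
t: 30.45
eef_pos: [0.4442, -0.2044, 0.2571]
ee_rot: [3.141, 0.002, -0.024]
force: [0.9, 0.2, 1.3]
width: 0.0615
```

Emit:
arm_command(
  targets=[
    [[0, 0, 0], [1, 0, -12], 0.3],
    [[0, 0, 0], [0, 0, -12], 0.3],
    [[0, 0, 0], [0, 0, 0], 0.3],
    [[0, 0, 0], [0, 0, 0], 0.3],
  ],
)

```text
t: 30.85
eef_pos: [0.4462, -0.2043, 0.2334]
ee_rot: [3.141, -0.0, -0.025]
force: [0.4, 0.2, -0.2]
width: 0.0613
```

Emit:
arm_command(
  targets=[
    [[0, 0, 0], [0, 0, -6], 0.3],
    [[0, 0, 0], [0, 0, -6], 0.3],
    [[0, 0, 0], [0, 0, 0], 0.3],
    [[0, 0, 0], [0, 0, 0], 0.3],
  ],
)

```text
t: 31.25
eef_pos: [0.4456, -0.2043, 0.2208]
ee_rot: [3.142, 0.001, -0.025]
force: [-0.2, -0.6, -0.2]
width: 0.0613
```

Emit:
arm_command(
  targets=[
    [[0, 0, 0], [0, 0, 0], 1],
    [[0, 0, 0], [0, 0, 0], 1],
    [[0, 0, 0], [0, 0, 0], 1],
    [[0, 0, 0], [0, 0, 0], 1],
    [[0, 0, 0], [0, 0, 0], 1],
  ],
  squeeze=12,
)

```text
t: 31.75
eef_pos: [0.4457, -0.2043, 0.221]
ee_rot: [3.142, -0.0, -0.025]
force: [-0.1, 0.5, 0.0]
width: 0.0399
```

Emit:
arm_command(
  targets=[
    [[0, 0, 0], [-2, 0, 5], 1],
    [[0, 0, 0], [-3, 0, 15], 1],
    [[0, 0, 0], [0, 0, 30], 1],
    [[0, 0, 0], [0, 0, 30], 1],
    [[0, 0, 0], [0, 0, 20], 1],
    [[0, 0, 0], [0, 0, 0], 1],
  ],
)

```text
t: 32.35
eef_pos: [0.4413, -0.2044, 0.3243]
ee_rot: [3.141, -0.006, -0.024]
force: [0.2, -0.4, -0.1]
width: 0.0399
```

```bash
python3 - <<'E'
from h import *
p,d=grab_frame("scene");save("s15",p,(220,100,360,230),4.5);s=get_state();print(s['t'],s['force'],s['eef_pos'],s['width'])
E
```

```text
32.4 [-0.77757494 -0.71196554 -1.10806335] [ 0.44072255 -0.20430686  0.32255744] 0.03996052400557631
```

View pics/s15.png

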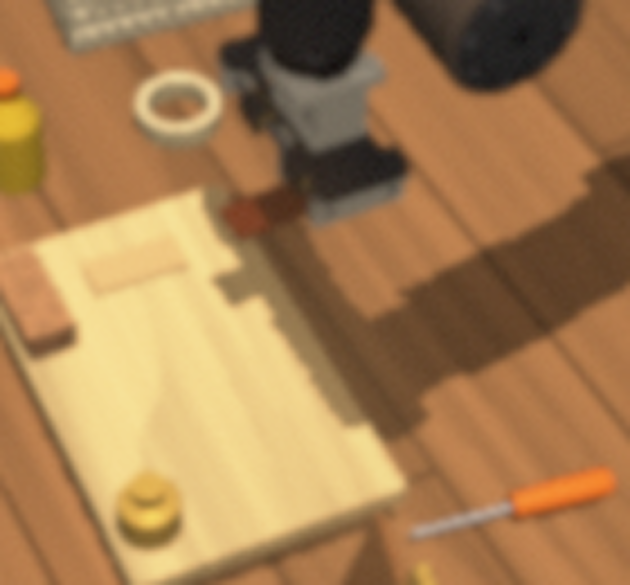

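Emit:
arm_command(
  targets=[
    [[0, 0, -0.03], [0, 20, 0], 1],
    [[0, 0, -0.03], [0, 40, 0], 1],
    [[0, 0, -0.03], [0, 42, 0], 1],
    [[0, 0, -0.03], [2, 42, 0], 1],
    [[0, 0, -0.03], [2, 42, 0], 1],
    [[0, 0, -0.03], [5, 42, 0], 1],
    [[0, 0, -0.03], [8, 42, 0], 1],
    [[0, 0, -0.038], [10, 42, 0], 1],
  ],
)

```text
t: 33.2
eef_pos: [0.4669, 0.1093, 0.3203]
ee_rot: [3.141, 0.001, -0.274]
force: [1.3, -0.1, -0.2]
width: 0.0399
```

Emit:
arm_command(
  targets=[
    [[0, 0, 0], [12, 42, 0], 1],
    [[0, 0, 0], [13, 42, 0], 1],
    [[0, 0, 0], [13, 42, 0], 1],
    [[0, 0, 0], [11, 23, -10], 1],
    [[0, 0, 0], [0, 0, -40], 1],
    [[0, 0, 0], [0, 0, -40], 1],
    [[0, 0, 0], [0, 0, -20], 1],
    [[0, 0, 0], [0, 0, 0], 1],
  ],
)

```text
t: 34.0
eef_pos: [0.5151, 0.2555, 0.2067]
ee_rot: [3.135, 0.004, -0.273]
force: [-0.8, -0.0, -1.0]
width: 0.0397
```

Emit:
arm_command(
  targets=[
    [[0, 0, 0], [0, 0, -10], 1],
    [[0, 0, 0], [0, 0, -4], 1],
    [[0, 0, 0], [0, 0, 0], 1],
    [[0, 0, 0], [0, 0, 0], 0.4],
    [[0, 0, 0], [0, 0, 0], 0.4],
    [[0, 0, 0], [0, 0, 0], 0.4],
    [[0, 0, 0], [0, 0, 0], 0.4],
  ],
)

```text
t: 34.7
eef_pos: [0.5167, 0.2567, 0.1973]
ee_rot: [-3.141, -0.0, -0.273]
force: [0.2, -0.1, -1.2]
width: 0.0525
```

Emit:
arm_command(
  targets=[
    [[0, 0, 0], [0, 0, 20], 0.4],
    [[0, 0, 0], [0, 0, 40], 0.4],
    [[0, 0, 0], [-10, -10, 50], 1],
    [[0, 0, 0.05], [-10, -40, 40], 1],
    [[0, 0, 0.05], [0, -20, 0], 1],
    [[0, 0, 0], [0, 0, 0], 1],
  ],
)

```text
t: 35.3
eef_pos: [0.4978, 0.1904, 0.3416]
ee_rot: [-3.139, -0.002, -0.173]
force: [0.1, 0.2, -0.1]
width: 0.0259
```

```bash
python3 look.py 16; python3 - <<'E'
from h import *
p=cv2.imread("pics/t16.png");save("t16b",p[:,250:][:,:,::-1],(300,50,533,377),2.4) if 0 else None
cv2.imwrite("pics/t16b.png",cv2.resize(p[20:340,560:783],None,fx=1.8,fy=1.8))
E
```

```text
35.4 [ 0.7 -0.7  0.1] [0.4982 0.1919 0.3401] [-3.141 -0.    -0.174] 0.017803364745580433
dark []
```

View pics/t16.png

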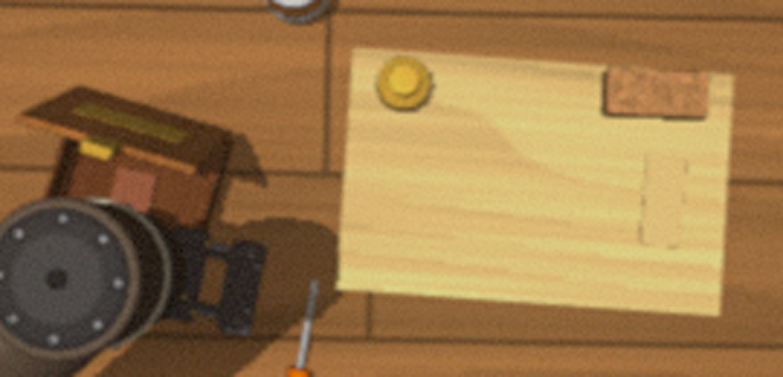

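View pics/s16.png

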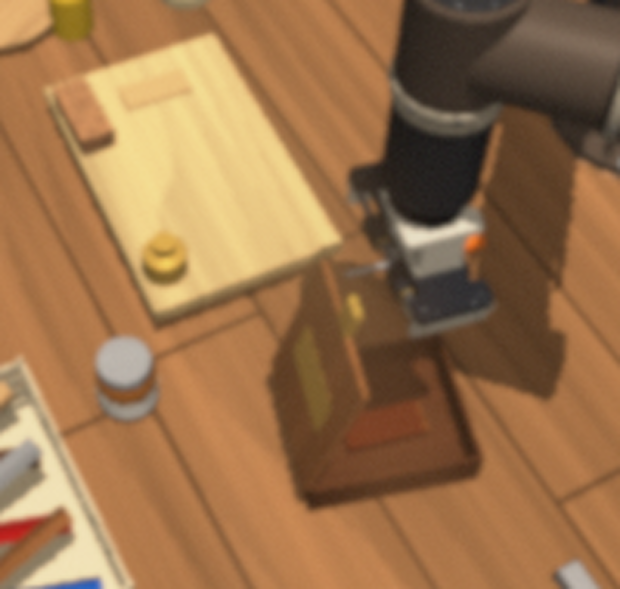

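Emit:
arm_command(
  targets=[
    [[0, 0, 0.016], [6, -30, 0], 1],
    [[0, 0, 0.016], [6, -42, 0], 1],
    [[0, 0, 0.016], [7, -42, 0], 1],
    [[0, 0, 0.016], [7, -42, 0], 1],
    [[0, 0, 0.016], [7, -42, 0], 1],
    [[0, 0, 0.016], [8, -42, 0], 1],
    [[0, 0, 0.016], [8, -42, 0], 1],
    [[0, 0, 0.016], [8, -42, 0], 1],
  ],
)

```text
t: 36.2
eef_pos: [0.5559, -0.1328, 0.3389]
ee_rot: [3.141, 0.001, -0.044]
force: [0.6, 0.8, 0.4]
width: 0.0008
```

Emit:
arm_command(
  targets=[
    [[0, 0, 0], [8, -42, 0], 1],
    [[0, 0, 0], [8, -42, -10], 1],
    [[0, 0, 0], [8, -42, -30], 1],
    [[0, 0, 0], [0, -32, -40], 1],
    [[0, 0, 0], [0, 0, -18], 1],
    [[0, 0, 0], [0, 0, 0], 1],
    [[0, 0, 0], [0, 0, 0], 1],
  ],
)

```text
t: 36.9
eef_pos: [0.5796, -0.2868, 0.2435]
ee_rot: [3.141, 0.002, -0.044]
force: [0.7, 0.8, 0.3]
width: 0.0007
```

Emit:
arm_command(
  targets=[
    [[0, 0, 0], [0, -3, -6], 1],
    [[0, 0, 0], [0, 0, -4], 1],
    [[0, 0, 0], [0, 0, -2], 1],
    [[0, 0, 0], [0, 0, 0], 1],
  ],
)

```text
t: 37.3
eef_pos: [0.579, -0.2898, 0.2323]
ee_rot: [3.142, -0.0, -0.044]
force: [-0.1, 0.1, -0.6]
width: 0.0003
```

Emit:
arm_command(
  targets=[
    [[0, 0, 0], [0, 0, -2.5], 1],
    [[0, 0, 0], [0, 0, 0], 1],
  ],
)

```text
t: 37.5
eef_pos: [0.5792, -0.2899, 0.2314]
ee_rot: [3.141, -0.001, -0.044]
force: [-2.5, 2.5, 11.7]
width: 0.0004
```

Emit:
arm_command(
  targets=[
    [[0, 0, 0], [-5, 0, 0], 1],
    [[0, 0, 0], [-13, 0, 0], 1],
    [[0, 0, 0], [-13, 0, 0], 1],
    [[0, 0, 0], [-13, 0, 0], 1],
    [[0, 0, 0], [-13, 0, 0], 1],
    [[0, 0, 0], [-13, 0, 0], 1],
    [[0, 0, 0], [-13, 0, 0], 1],
    [[0, 0, 0], [-13, 0, 0], 1],
  ],
)

```text
t: 38.3
eef_pos: [0.4842, -0.2905, 0.2314]
ee_rot: [3.14, -0.006, -0.044]
force: [3.7, -0.3, 5.2]
width: 0.0008
```

Emit:
arm_command(
  targets=[
    [[0, 0, 0], [0, 0, 0], 1],
    [[0, 0, 0], [0, 0, 0], 1],
    [[0, 0, 0], [0, 0, 10], 1],
    [[0, 0, 0], [20, 0, 40], 0],
    [[0, 0, 0], [45, 0, 50], 0],
    [[0, 0, 0], [45, 0, 20], 0],
    [[0, 0, 0], [0, 0, 0], 0.3],
  ],
)

```text
t: 39.0
eef_pos: [0.5862, -0.2903, 0.341]
ee_rot: [3.139, -0.008, -0.043]
force: [0.1, -0.7, -1.6]
width: 0.0268
```

```bash
python3 look.py 17; python3 - <<'E'
from h import *
p=cv2.imread("pics/t17.png")
cv2.imwrite("pics/t17b.png",cv2.resize(p[200:377,560:783],None,fx=3,fy=3))
E
```

```text
39.1 [ 0.1 -0.  -0.2] [ 0.5819 -0.2898  0.337 ] [-3.141e+00 -1.000e-03 -4.400e-02] 0.03490036947600588
dark [(566.8, -194.7, 279.9, 169.7, -88.9, [358.0, 216.0])]
```

View pics/t17b.png

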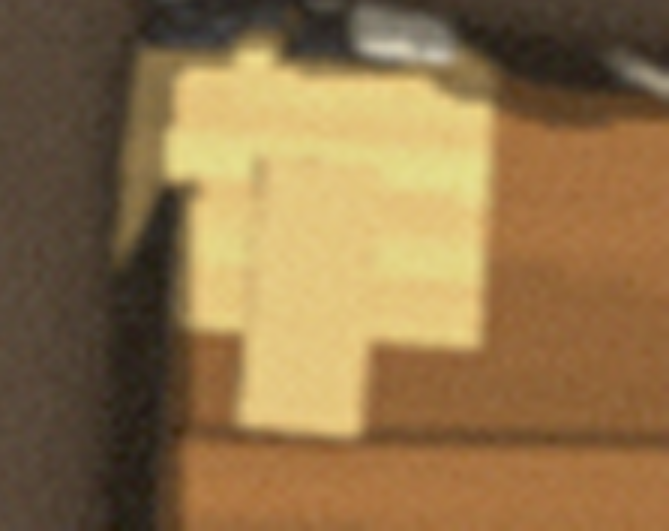

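View pics/t17.png

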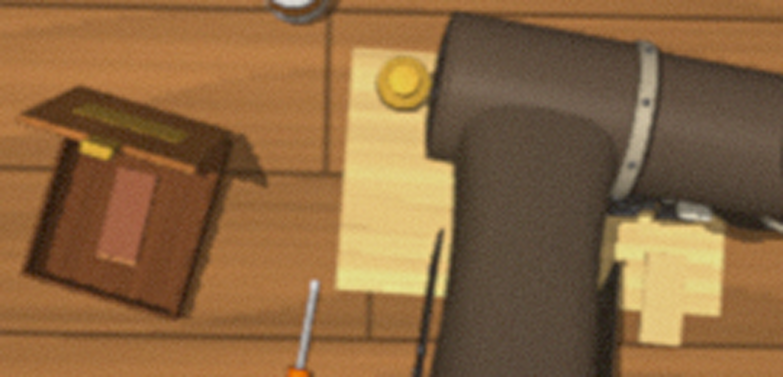

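```bash
python3 px.py .053 639.3,342.7 680.7,346 648,253 685,254
```

```text
[[ 0.4285 -0.2672  0.053 ]
 [ 0.426  -0.3082  0.053 ]
 [ 0.5171 -0.275   0.053 ]
 [ 0.5168 -0.3117  0.053 ]]
```

Emit:
arm_command(
  targets=[
    [[0, 0, 0], [-40, 0, 0], 0.3],
    [[0, 0, 0], [-40, 0, 0], 0.3],
    [[0, 0, 0], [-37, 1, -10], 0.3],
    [[0, 0, 0], [-22, 0, -30], 0.3],
    [[0, 0, 0], [0, 0, -40], 0.3],
    [[0, 0, 0], [0, 0, 0], 0.3],
    [[0, 0, 0], [0, 0, 0], 0.3],
  ],
)

```text
t: 39.8
eef_pos: [0.442, -0.2893, 0.2569]
ee_rot: [3.142, 0.002, -0.045]
force: [0.7, -0.1, 0.4]
width: 0.0612
```

Emit:
arm_command(
  targets=[
    [[0, 0, 0], [0, 0, -12], 0.3],
    [[0, 0, 0], [0, 0, -12], 0.3],
    [[0, 0, 0], [0, 0, 0], 0.3],
    [[0, 0, 0], [0, 0, 0], 0.3],
  ],
)

```text
t: 40.2
eef_pos: [0.4425, -0.2891, 0.2326]
ee_rot: [-3.142, 0.001, -0.045]
force: [-0.3, -0.8, -0.3]
width: 0.0614
```

Emit:
arm_command(
  targets=[
    [[0, 0, 0], [0, 0, -6], 0.3],
    [[0, 0, 0], [0, 0, -6], 0.3],
    [[0, 0, 0], [0, 0, 0], 0.3],
    [[0, 0, 0], [0, 0, 0], 0.3],
  ],
)

```text
t: 40.6
eef_pos: [0.4423, -0.2892, 0.2205]
ee_rot: [-3.142, 0.001, -0.045]
force: [0.1, 0.1, 0.2]
width: 0.0612
```

Emit:
arm_command(
  targets=[
    [[0, 0, 0], [0, 0, 0], 1],
    [[0, 0, 0], [0, 0, 0], 1],
    [[0, 0, 0], [0, 0, 0], 1],
    [[0, 0, 0], [0, 0, 0], 1],
    [[0, 0, 0], [0, 0, 0], 1],
  ],
  squeeze=12,
)

```text
t: 41.1
eef_pos: [0.4424, -0.2892, 0.2208]
ee_rot: [3.142, -0.0, -0.045]
force: [1.1, -0.6, 0.2]
width: 0.0393
```

Emit:
arm_command(
  targets=[
    [[0, 0, 0], [-2, 0, 5], 1],
    [[0, 0, 0], [-3, 0, 15], 1],
    [[0, 0, 0], [0, 0, 30], 1],
    [[0, 0, 0], [0, 0, 30], 1],
    [[0, 0, 0], [0, 0, 20], 1],
    [[0, 0, 0], [0, 0, 0], 1],
  ],
)

```text
t: 41.7
eef_pos: [0.4381, -0.2895, 0.3243]
ee_rot: [3.14, -0.006, -0.044]
force: [-0.1, -0.4, -0.9]
width: 0.0393
```

```bash
python3 - <<'E'
from h import *
p,d=grab_frame("scene");save("s18",p,(200,70,340,200),4.5);s=get_state();print(s['t'],s['force'],s['eef_pos'],s['width'])
E
```

```text
41.75 [-0.19735949  0.25246536 -1.0460732 ] [ 0.43753994 -0.2892428   0.32251205] 0.039416667105779034
```

View pics/s18.png

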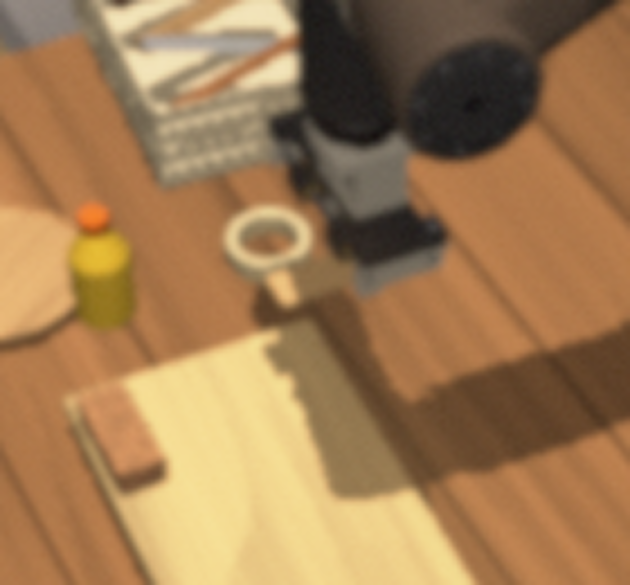

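Maple is held (about 285,285 in the crop, partly in shadow).

Emit:
arm_command(
  targets=[
    [[0, 0, -0.028], [0, 20, 0], 1],
    [[0, 0, -0.028], [0, 40, 0], 1],
    [[0, 0, -0.028], [0, 42, 0], 1],
    [[0, 0, -0.028], [0, 42, 0], 1],
    [[0, 0, -0.028], [0, 42, 0], 1],
    [[0, 0, -0.028], [0, 42, 0], 1],
    [[0, 0, -0.03], [0, 42, 0], 1],
    [[0, 0, -0.03], [6, 42, 0], 1],
  ],
)

```text
t: 42.55
eef_pos: [0.4422, 0.0242, 0.3202]
ee_rot: [3.141, 0.001, -0.274]
force: [2.1, 0.2, -0.2]
width: 0.0397
```

Emit:
arm_command(
  targets=[
    [[0, 0, 0], [10, 42, 0], 1],
    [[0, 0, 0], [12, 42, 0], 1],
    [[0, 0, 0], [12, 42, 0], 1],
    [[0, 0, 0], [13, 42, 0], 1],
    [[0, 0, 0], [13, 42, 0], 1],
    [[0, 0, 0], [12, 22, 0], 1],
    [[0, 0, 0], [0, 0, 0], 1],
  ],
)

```text
t: 43.25
eef_pos: [0.5162, 0.2575, 0.3191]
ee_rot: [3.14, 0.001, -0.271]
force: [-0.9, 0.5, -0.1]
width: 0.0397
```

Emit:
arm_command(
  targets=[
    [[0, 0, 0], [0, 0, -40], 1],
    [[0, 0, 0], [0, 0, -40], 1],
    [[0, 0, 0], [0, 0, -30], 1],
    [[0, 0, 0], [0, 0, -12], 1],
    [[0, 0, 0], [0, 0, 0], 1],
    [[0, 0, 0], [0, 0, 0], 1],
  ],
)

```text
t: 43.85
eef_pos: [0.5158, 0.2549, 0.1996]
ee_rot: [-3.141, -0.001, -0.273]
force: [0.6, 0.8, 0.7]
width: 0.04
```

Emit:
arm_command(
  targets=[
    [[0, 0, 0], [0, 0, 0], 0.4],
    [[0, 0, 0], [0, 0, 0], 0.4],
    [[0, 0, 0], [0, 0, 0], 0.4],
    [[0, 0, 0], [0, 0, 0], 0.4],
  ],
)

```text
t: 44.25
eef_pos: [0.5155, 0.2549, 0.1994]
ee_rot: [-3.141, -0.001, -0.273]
force: [0.2, -0.1, 0.7]
width: 0.0523
```

Emit:
arm_command(
  targets=[
    [[0, 0, 0], [0, 0, 20], 0.4],
    [[0, 0, 0], [0, 0, 40], 0.4],
    [[0, 0, 0], [-10, -10, 50], 0.3],
    [[0, 0, 0], [-10, -40, 50], 0.3],
    [[0, 0, 0], [-10, -40, 50], 0.3],
    [[0, 0, 0], [0, -40, 30], 0.3],
    [[0, 0, 0], [0, 0, 0], 0.3],
  ],
)

```text
t: 44.95
eef_pos: [0.4903, 0.1406, 0.4194]
ee_rot: [-3.136, -0.006, -0.274]
force: [0.8, 1.1, -0.3]
width: 0.0614
```

```bash
python3 look.py 19;  python3 - <<'E'
from h import *
p,d=grab_frame("scene");P=pts("scene",d)
a=np.deg2rad(-15.6);u=np.array([np.cos(a),np.sin(a),0]);v=np.array([-u[1],u[0],0]);hg=np.array([.6475,.2199,.0505])
q=(P-hg).reshape(-1,3);X=q@u;Y=q@v;Z=q[:,2]
m=(Z>.03)&(Z<.19)&(abs(Y)<.07)&(X>-.07)&(X<.04)
f=np.polyfit(Z[m],X[m],1);print(m.sum(),np.rad2deg(np.arctan2(1,-f[0])))
E
```

```text
45.05 [ 0.4 -0.3 -1. ] [0.4901 0.1426 0.4152] [-3.139e+00 -2.000e-03 -2.740e-01] 0.06137976361815611
dark [(507.2, -5.4, 57.2, 54.5, 1.0, [283.0, 239.0])]
955 74.68288476900366
```

View pics/s19.png

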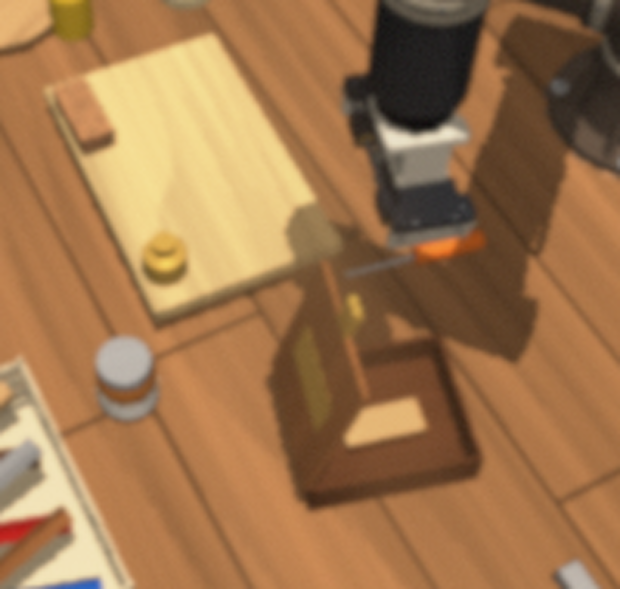

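View pics/t19.png

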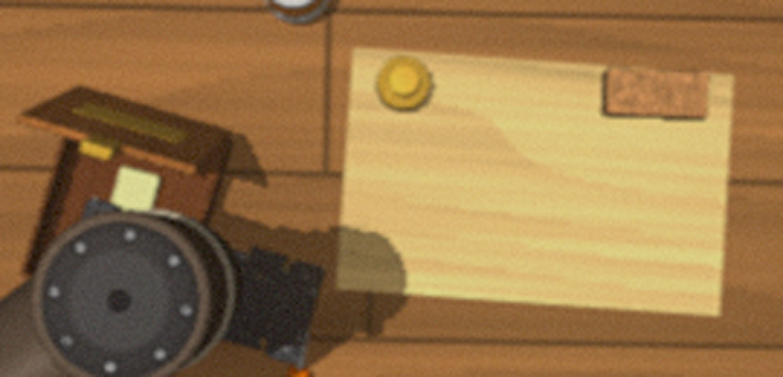

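Emit:
arm_command(
  targets=[
    [[0, 0, 0], [0, 0, 40], 0.3],
    [[0, 0, 0], [0, 0, 40], 0.3],
    [[0, 0, 0], [30, 24, 10], 0.3],
    [[0, 0, 0], [40, 33, 0], 0.3],
    [[0, 0, 0], [40, 33, 0], 0.3],
    [[0, 0, 0], [0, 0, 0], 0.3],
    [[0, 0, 0], [0, 0, 0], 0.3],
  ],
  squeeze=25,
)

```text
t: 45.8
eef_pos: [0.5984, 0.2332, 0.4999]
ee_rot: [3.137, 0.004, -0.272]
force: [-0.2, -1.5, 1.2]
width: 0.0616
```

Emit:
arm_command(
  targets=[
    [[0, 0, 0], [1, 0, -30], 0.3],
    [[0, 0, 0], [0, 0, -20], 0.3],
    [[0, 0, 0], [0, 0, -15], 0.3],
    [[0, 0, 0], [0, 0, -12], 0.3],
    [[0, 0, 0], [0, 0, 0], 0.3],
    [[0, 0, 0], [0, 0, 0], 0.3],
  ],
)

```text
t: 46.4
eef_pos: [0.5983, 0.2311, 0.4277]
ee_rot: [-3.141, -0.001, -0.272]
force: [-0.0, 0.2, 0.9]
width: 0.0611
```

```bash
python3 - <<'E'
from h import *
p,d=grab_frame("scene");save("s20",p,(250,150,420,290),4.5);s=get_state();print(s['t'],s['force'],s['eef_pos'],s['width'])
E
```

```text
46.45 [ 0.94381182 -0.15302845  0.07400391] [0.59847129 0.23115839 0.42814835] 0.061246116284041294
```

View pics/s20.png

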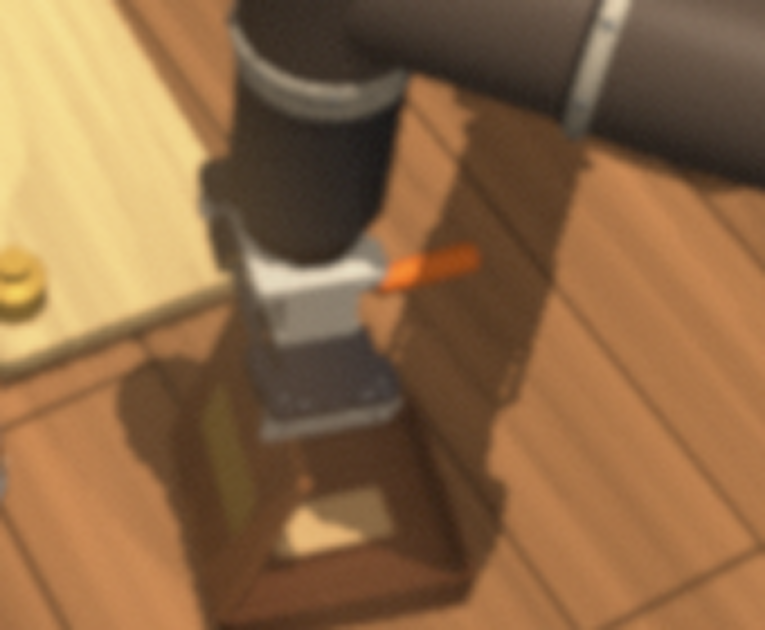

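Emit:
arm_command(
  targets=[
    [[0, 0, 0], [1, 1, -5], 0.3],
    [[0, 0, 0], [0, 0, 0], 1],
    [[0, 0, 0], [0, 0, 0], 1],
    [[0, 0, 0], [0, 0, 0], 1],
    [[0, 0, 0], [0, 0, 0], 1],
    [[0, 0, 0], [0, 0, 0], 1],
    [[0, 0, 0], [0, 0, 0], 1],
  ],
)

```text
t: 47.15
eef_pos: [0.5998, 0.2331, 0.4221]
ee_rot: [-3.139, -0.001, -0.272]
force: [1.3, 4.3, -1.4]
width: 0.0258
```

Emit:
arm_command(
  targets=[
    [[0, 0, 0], [-5, 1.5, -1.5], 1],
    [[0, 0, 0], [-5, 1.5, -1.5], 1],
    [[0, 0, 0], [-13.5, 4, -5], 1],
    [[0, 0, 0], [-13, 3.5, -5.5], 1],
    [[0, 0, 0], [-13, 3.5, -6.5], 1],
    [[0, 0, 0], [-12.5, 3.5, -7.5], 1],
    [[0, 0, 0], [-12, 3.5, -8.5], 1],
    [[0, 0, 0], [-11, 3, -9.5], 1],
  ],
)

```text
t: 47.95
eef_pos: [0.514, 0.2569, 0.3774]
ee_rot: [-3.139, -0.002, -0.272]
force: [1.2, 5.2, 2.4]
width: 0.0259
```

Emit:
arm_command(
  targets=[
    [[0, 0, 0], [-10.5, 3, -10], 1],
    [[0, 0, 0], [-10, 3, -11], 1],
    [[0, 0, 0], [-9, 2.5, -11.5], 1],
    [[0, 0, 0], [-8.5, 2.5, -12], 1],
    [[0, 0, 0], [-7.5, 2, -12.5], 1],
    [[0, 0, 0], [-6.5, 2, -13], 1],
    [[0, 0, 0], [-5.5, 1.5, -13.5], 1],
    [[0, 0, 0], [-5, 1.5, -14], 1],
  ],
)

```text
t: 48.75
eef_pos: [0.4517, 0.2746, 0.2787]
ee_rot: [-3.14, -0.001, -0.272]
force: [3.1, 2.9, -0.0]
width: 0.0254
```

Emit:
arm_command(
  targets=[
    [[0, 0, 0], [-4, 1, -14.5], 1],
    [[0, 0, 0], [-3, 1, -14], 1],
    [[0, 0, 0], [-2, 0.5, -10], 1],
    [[0, 0, 0], [0, 0, 0], 1],
  ],
)

```text
t: 49.15
eef_pos: [0.4434, 0.2771, 0.2396]
ee_rot: [-3.141, -0.001, -0.272]
force: [5.3, 2.6, -1.9]
width: 0.0255
```

Remaining about 19 mm down; lower slowly.

Emit:
arm_command(
  targets=[
    [[0, 0, 0], [-0.5, 0, -6], 1],
    [[0, 0, 0], [-0.5, 0, -6], 1],
    [[0, 0, 0], [0, 0, -4], 1],
    [[0, 0, 0], [0, 0, -2], 1],
    [[0, 0, 0], [0, 0, 0], 1],
  ],
)

```text
t: 49.65
eef_pos: [0.4422, 0.2772, 0.2221]
ee_rot: [-3.14, -0.001, -0.273]
force: [3.6, 5.0, -2.2]
width: 0.0258
```

Emit:
arm_command(
  targets=[
    [[0, 0, 0], [0, 0, -1], 1],
    [[0, 0, 0], [0, 0, -1], 1],
    [[0, 0, 0], [0, 0, 0], 1],
  ],
)

```text
t: 49.95
eef_pos: [0.4421, 0.2772, 0.2216]
ee_rot: [-3.14, -0.001, -0.272]
force: [-3.4, 2.9, 14.9]
width: 0.0258
```

Emit:
arm_command(
  targets=[
    [[0, 0, 0], [0, 0, 1], 0.4],
    [[0, 0, 0], [0, 0, 0], 0.4],
    [[0, 0, 0], [0, 0, 0], 0.4],
    [[0, 0, 0], [0, 0, 0], 0.4],
    [[0, 0, 0], [0, 0, 10], 0.4],
    [[0, 0, 0], [0, 0, 40], 0.4],
    [[0, 0, 0], [0, 0, 50], 0.4],
    [[0, 0, 0], [0, -40, 30], 0.4],
  ],
)

```text
t: 50.75
eef_pos: [0.4431, 0.2391, 0.3557]
ee_rot: [-3.138, -0.003, -0.269]
force: [1.2, -0.7, 0.5]
width: 0.0526
```

Emit:
arm_command(
  targets=[
    [[0, 0, 0], [0, -40, 0], 0.4],
    [[0, 0, 0], [0, -40, 0], 0.4],
    [[0, 0, 0], [0, -40, 0], 0.4],
    [[0, 0, 0], [0, -40, 0], 0.4],
    [[0, 0, 0], [0, -40, 0], 0.4],
    [[0, 0, 0], [0, 0, 0], 0.4],
    [[0, 0, 0], [0, 0, 0], 0.4],
  ],
)

```text
t: 51.45
eef_pos: [0.4418, 0.0357, 0.3521]
ee_rot: [-3.141, -0.001, -0.275]
force: [-0.4, 0.1, -0.1]
width: 0.0523
```

```bash
python3 look.py 21;  python3 - <<'E'
from h import *
p,d=grab_frame("top");save("full21",p)
p0=cv2.imread("pics/top0.png")[:,:,::-1]
for n in("top","scene"):
    P=pts(n,grab_frame(n)[1]) ; P0=pts(n,np.load(n+"0.npy"))
    a=np.deg2rad(-15.6);u=np.array([np.cos(a),np.sin(a)]);v=np.array([-u[1],u[0]])
    for Q in(P0,P):
        q=Q.reshape(-1,3);X=(q[:,:2]-[.556,.2455])@u;Y=(q[:,:2]-[.556,.2455])@v
        m=(abs(X)<.085)&(abs(Y)<.07)&(q[:,2]<.15);f=np.polyfit(X[m],q[m,2],1);print(n,m.sum(),f.round(4),np.median(q[m,2]).round(4))
E
```

```text
51.55 [0.5 0.2 0.5] [0.4421 0.037  0.3519] [-3.141 -0.    -0.273] 0.052627934450995215
dark [(485.0, -41.6, 126.1, 11.4, -89.0, [291.0, 247.0])]
top 2915 [0.0011 0.0601] 0.0601
top 2905 [-0.0006  0.0601] 0.06
scene 1871 [-0.0009  0.0592] 0.0591
scene 1876 [0.0012 0.0592] 0.0593
```

View pics/s21.png

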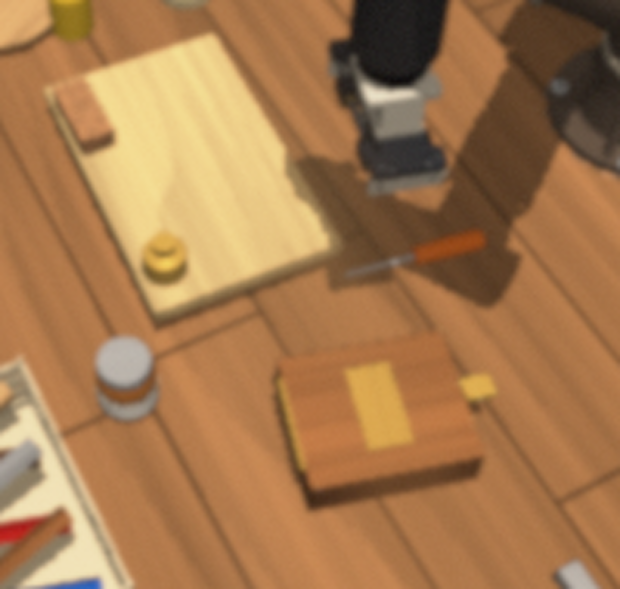

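View pics/full21.png

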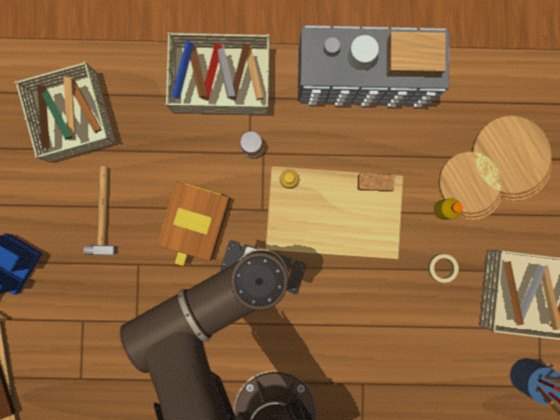

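The lid is closed, its slope and height match the start pictures, the board is empty of blanks, and the bystanders are where they were.

```bash
python3 -c "
from station import *
print(job_done())"
```

```text
the job is handed in; nothing more can be done
None
```

The job is done and handed in at about 52 s, but no verdict was reported. All four blanks are in the box and the lid is closed.

- **Lid:** I raised it by the tab and let go. It stood by itself at 74.6°, and still read 74.7° after the last blank was in.
- **Blanks:** I dragged each blank over the board's front edge and gripped it by the overhanging end. They went flat into the box as one pile, in the order rosewood, walnut, mahogany, maple. The last view before closing showed the maple lying flat on top.
- **Closing:** I guided the lid down by the tab until it met the rim, pressing with 15 N. Its slope and height afterwards match the start pictures to within 0.002 rad and about 0.2 mm.
- **Bystanders:** They look unmoved in the last pictures; I compared these by eye only. The gripper was clear of everything, reading about 0 N.

**What went wrong:** on my first reach for the walnut blank, an open finger came down on the board's edge and the wrist force reached 64 N. That is under the 120 N limit. I judged it to be a fingertip contact, so the 40 N limit on the gripper's body should not apply, though I couldn't check that. I backed off, narrowed the opening and took the blank normally.

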